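# Set the tube block down and load its sample tubes

## Task

The white tube block was left standing on its end: push it high on the face with the two holes so that it topples over onto its base and its holes look up. Then take the two steel sample tubes from the sloped stand and stand each upright in its own hole of the block, the thick tube in the wide hole and the thin one in the narrow hole, all the way down. Leave the other things on the bench where they are.

Things in the scene. Friction and masses are not known exactly. Their poses are not given: they have to be found in the camera images.
- block_mid (a point): centre of the loose white plastic tube block, 160 mm long (its z), 70 mm wide (its x), 60 mm thick (its y), 0.5 to 0.85 kg. +y points out of the face with the two holes. At the start it stands on its 70 x 60 mm end, z up, the hole face looking sideways to about world +y (the robot's left); in use it lies with +y up, 60 mm high
- wide_hole (a point): centre of the mouth of the wide round hole in the block's hole face, 38 mm from the block's centre towards its -z end (the lower hole at the start); 35 mm across with a 2.5 mm chamfer, 48 mm deep, closed at the bottom. +y points out of the hole; axes as the block's
- narrow_hole (a point): centre of the mouth of the narrow round hole, 38 mm from the block's centre towards its +z end (the upper hole at the start); 27 mm across with a 2.5 mm chamfer, 48 mm deep, closed at the bottom. +y points out of the hole; axes as the block's
- thick_tube_mid (a point): centre (half-way up, on the axis) of the thick steel sample tube: round, 30 mm in diameter, 160 mm long, about 160 g, the top 26 mm a black cap of the same diameter. z runs along it from foot to cap. At the start it leans in either lane of the stand, cap up, 55 degrees above the horizontal; its upper 75 mm stick out free, to be gripped from above about 40 mm above the centre and lifted straight up
- thin_tube_mid (a point): centre (half-way up, on the axis) of the thin steel sample tube: round, 22 mm in diameter, 160 mm long, about 100 g, the top 26 mm a black cap of the same diameter. z runs along it from foot to cap. At the start it leans in either lane of the stand, cap up, 55 degrees above the horizontal; its upper 75 mm stick out free, to be gripped from above about 40 mm above the centre and lifted straight up
- thick_tube_foot (a point): centre of the foot (the lower end face) of the thick tube, 80 mm from its centre; z points up along the tube
- thin_tube_foot (a point): centre of the foot (the lower end face) of the thin tube, 80 mm from its centre; z points up along the tube
- stand: the fixed aluminium stand that the tubes lean in: base 135 x 166 mm, origin at the centre of its underside. A plate 85 mm long slopes up at 55 degrees towards its +x (away from the robot) to about 90 mm height, with a stop across its low end and two lanes 36 mm wide between 10 mm high rails, at y = +45 and -45 mm; the lanes are open above
- block: the same block; origin at the centre of the end it stands on at the start, 80 mm from its centre along -z; axes as block_mid. Pushed on the hole face towards -y it tips about the lower edge of the opposite face and falls by itself once it leans beyond about 21 degrees. While it stands, the hole face is solid from 132 to 160 mm above the bench, above the upper hole
- thick_tube: the thick tube; origin on its side at the foot, 15 mm from its axis, z along the tube towards the cap
- thin_tube: the thin tube; origin on its side at the foot, 11 mm from its axis, z along the tube towards the cap
- solvent: amber solvent bottle, 72 mm across, 150 mm tall; a bystander, not to be disturbed
- beaker: glass beaker, 76 mm across, 85 mm tall; a bystander, not to be disturbed
- spanner: flat steel spanner, 150 mm long, lying down; it may lie between the robot and the stand; a bystander, not to be disturbed
- carton: cardboard carton 90 x 130 x 60 mm high; a bystander, not to be disturbed
- dish: shallow steel dish, 90 mm across, 18 mm high; a bystander, not to be disturbed
- jar: white jar, 60 mm across, 75 mm tall; a bystander, not to be disturbed
- vials: aluminium tray 90 x 130 mm with blue-capped vials, 40 mm high; a bystander, not to be disturbed

How it is judged:
By the outcome, as a careful person would: the job done as asked, in the order asked, and still so for the second after the job is handed in, with the robot touching nothing.
It also fails if it takes over 72 s, if anything falls off the work surface, if the arm or the gripper's body presses on something with over 40 N, if the wrist force passes 120 N, or if a joint passes its speed limit or range.

## Robot

A 7-joint arm with a two-finger parallel gripper is mounted at the origin on the work surface. World frame = base frame: x ahead of the robot, y to its left, z up, the work surface at z = 0. Lengths are in m, angles in rad, forces in N, time in s.
With the tool pointing down it reaches from about 0.35 to 0.9 m from the base axis. Payload 8.1 kg.
Tool frame: the origin (TCP) lies midway between the tips of the shut fingers; the grasp point (between the pads) lies 19 mm behind it; z points along the fingers, y is the line along which they close (so a half turn about z gives the same grasp; the last joint's range is limited). The gripper opens to 92 mm and grips with 3 to 60 N. Pads are 19 mm wide; open, the fingers measure 130 mm over their backs; the gripper's body (75 mm by 190 mm) begins 47 mm behind the grasp point.
Start: joints at [-1.274, 0.434, 0.025, 1.573, -0.012, 1.134, -0.075], TCP at [0.243, 0.576, 0.227] pointing down, gripper open.
Joint ranges: [-2.62, 2.62], [-0.44, 2.09], [-1.27, 1.32], [0.08, 2.57], [-1.32, 4.46], [0.12, 2], [-2.74, 2.74]. Speed limits (rad/s): [2.22, 2.22, 3.01, 3.01, 3.14, 3.14, 3.14].

## Interface

Orientations are given as a rotation vector (axis times angle).
In Python, from cell import arm gives the robot as it stands.
- The arm moves only by the tool move_arm, never from a script. Its argument "motion" is a list of rows, each an object of numbers: "tx", "ty", "tz": the shift along the tool's x, y, z normalised to -1 to 1, where 1 is 1000 mm; "twist": the turn about the tool's z normalised to -1 to 1, where 1 is pi/2 rad. In form: [{"tx": .., "ty": .., "tz": .., "twist": ..}, ...]. A call has 1 to 12 rows; each row shifts and turns the commanded pose from where the row before left it, along the tool's axes as they then stand; what a row does not reach is not made up. A row lasts 1/10 s, in which the tool goes at most 50 mm and 8.59 degrees, less where a joint would pass 70% of its speed; a pose out of reach is approached as far as the arm can. A call with a number of a shift or a turn outside -1 to 1 is refused whole. A call with a gripper value outside its range is refused whole. "gripper" is the gripper's target within -1 to 1 (shut at 1, half-way at 0, fully open at -1), set as the call begins (left out, the last holds). The fingers move at their own pace and stop on an object; "squeeze" is the grip in N (left out, the last holds). Time passes only in rows, so rows that do not move let the fingers close. It gives the time, the measured TCP pose, the force, the opening and the grip force at its end, in the units of the state.
- arm.observe(): the state, without advancing time (a new reading comes with each control period).
- arm.get_image(name): name is "scene" or "top"; returns the picture (384x512x3 uint8, red, green, blue); there is no depth.
- arm.calibration(name): a dict with "K" (3x3 intrinsics, pixels), "k1" (the pictures are not rectified: a ray, as slopes to the right and down, at radius r is drawn at 1 + k1 r^2 times it, then the intrinsics apply), "T" (4x4, takes a point from camera to world coordinates). Camera axes: x right, y down, z forward; pixel columns grow to the right and rows downward; lengths in m; the calibration is good to about 2 mm. A picture is of the moment at which its call begins. calibration takes no time and is no camera call.
- arm.sign_off(): hands the job in; it is judged then, once.
Trained networks look in the newest picture that a camera, given by its name, has taken for a name from the list of things; names that differ only in an ending like _2 or _b are one class to them, and where a whole thing is asked for, a point or a joint stands for the part that bears it (a point fixed in the world has none). Each returns a list of dicts, best first, with "conf" (0 to 1); they miss things now and then, are a little off and sometimes report something else, mostly with a low value. They report only what shows in the picture. A call takes as long as a camera call.
- arm.look_for(camera, query): "point" ([column, row] as shares, 0 to 1, of the picture: columns of its width, rows of its height, amid what is visible of it).
- arm.regions_of(camera, query): "region" (384x512 bool, what is visible of it) and "point" ([column, row] as shares, 0 to 1, of the picture: columns of its width, rows of its height, amid what is visible of it).
- arm.place_of(camera, query): "point" ([column, row] as shares, 0 to 1, of the picture: columns of its width, rows of its height: a listed point, or the origin of a listed thing).
The state is a dict: "clock": time; "joints": joint angles; "dq": joint speeds; "joint_efforts": joint torques, N m; "position": TCP position; "ee_rot": TCP orientation; "force": force on the tool from outside, world axes, zero at the start; "ft_torque": the same for the moment, N m; "width": opening from 0.0 (shut) to 1.0 (fully open); "gripper_force": force on a finger pad.
Only numpy, scipy, OpenCV 4.12 (cv2) and the standard library are available. Lean on these libraries where they do the work, as an engineer would, in place of code of your own. Each camera call takes 0.05 s, during which the arm holds its last target. There are 200 camera calls.

## Working session

There is one attempt and no reset: what is moved stays moved. The work goes in short steps, Python scripts to look and compute and a tool call to move; the robot and the scene stay as the last step left them, time stands still between calls to the robot, and variables do not carry over. Pictures are saved under pics/ and viewed, at most 10 in all, crops included, and the job is handed in when it is done.

Besides the shell and the picture viewer there is one more tool, called after ">>>" as name(argument=value, ...) on one line, values as JSON. move_arm: Moves the arm, as the interface text tells. Scaled input: -1 to 1 covers 1000 mm each way for a shift and pi/2 rad each way for a turn. Its arguments: {"type":"object","properties":{"motion":{"type":"array","items":{"type":"object","properties":{"tx":{"type":"number"},"ty":{"type":"number"},"tz":{"type":"number"},"twist":{"type":"number"}}}},"gripper":{"type":"number"},"squeeze":{"type":"number"}},"required":["motion"]}

```bash
ls; mkdir -p pics; cat > h.py <<'E'
import numpy as np,cv2
from cell import arm
from scipy.spatial.transform import Rotation as R
def ray(cam,p):
    c=arm.calibration(cam);K=np.array(c["K"]);T=np.array(c["T"])
    u=np.array([p[0]*512,p[1]*384]);d=np.array([(u[0]-K[0,2])/K[0,0],(u[1]-K[1,2])/K[1,1]])
    s=d.copy()
    for _ in range(20): s=d/(1+c["k1"]*(s@s))
    v=T[:3,:3]@np.array([s[0],s[1],1]);return T[:3,3],v/np.linalg.norm(v)
def atz(cam,p,z):
    o,v=ray(cam,p);return o+v*(z-o[2])/v[2]
def tri(p1,p2,c1="scene",c2="top"):
    o1,v1=ray(c1,p1);o2,v2=ray(c2,p2)
    a=np.linalg.lstsq(np.c_[v1,-v2],o2-o1,rcond=None)[0]
    x,y=o1+a[0]*v1,o2+a[1]*v2;return (x+y)/2,np.linalg.norm(x-y)
def both(n):
    a=arm.place_of("scene",n);b=arm.place_of("top",n)
    r=lambda l:[(np.round(i["point"],3).tolist(),round(i["conf"],2)) for i in l[:2]]
    print(n,r(a),r(b))
    if a and b:
        x,e=tri(a[0]["point"],b[0]["point"]);print("   ",x.round(4),"gap",round(e,4));return x
def save(cam,f):
    cv2.imwrite("pics/"+f,arm.get_image(cam)[:,:,::-1])
E
python3 - <<'E'
from h import *
np.set_printoptions(suppress=True)
save("scene","s0.png");save("top","t0.png")
for n in ["block_mid","wide_hole","narrow_hole","block","thick_tube_mid","thin_tube_mid","thick_tube_foot","thin_tube_foot","stand","solvent","beaker","spanner","carton","dish","jar","vials"]: both(n)
print(arm.observe())
for c in("scene","top"):print(np.array(arm.calibration(c)["T"]).round(3))
E
```

```text
pics
block_mid [([0.526, 0.488], 0.93)] [([0.501, 0.496], 0.94)]
    [ 0.5554 -0.0256  0.0883] gap 0.0051
wide_hole [([0.549, 0.514], 0.96), ([0.293, 0.514], 0.28)] [([0.483, 0.496], 0.78)]
    [0.5634 0.0051 0.0521] gap 0.0077
narrow_hole [([0.548, 0.474], 0.75), ([0.748, 0.417], 0.15)] [([0.478, 0.484], 0.67)]
    [0.5656 0.006  0.1108] gap 0.0017
block [([0.525, 0.543], 0.61)] [([0.499, 0.512], 0.87)]
    [ 0.5499 -0.0229  0.003 ] gap 0.0014
thick_tube_mid [([0.745, 0.406], 0.81), ([0.328, 0.691], 0.51)] [([0.256, 0.54], 0.93)]
    [0.5045 0.336  0.1043] gap 0.0144
thin_tube_mid [([0.687, 0.437], 0.58)] [([0.322, 0.528], 0.87)]
    [0.5199 0.2401 0.0875] gap 0.0143
thick_tube_foot [([0.724, 0.442], 0.68), ([0.684, 0.462], 0.38)] [([0.275, 0.574], 0.8), ([0.277, 0.567], 0.54)]
    [0.473 0.33  0.029] gap 0.0146
thin_tube_foot [([0.677, 0.452], 0.71), ([0.544, 0.44], 0.65)] [([0.336, 0.577], 0.77)]
    [0.4716 0.2413 0.0253] gap 0.006
stand [([0.713, 0.498], 0.94)] [([0.311, 0.536], 0.78)]
    [ 0.5261  0.2888 -0.0095] gap 0.002
solvent [([0.652, 0.679], 0.55)] [([0.433, 0.346], 0.8
[... 899 characters left out ...]

        0.00005465, -0.00066545]), 'joint_efforts': array([ -0.00008301, -66.76529646,   0.98395798, -31.48059726,
        -0.06077914,   0.03281243,   0.00001124]), 'position': array([0.24329988, 0.57572724, 0.22674363]), 'ee_rot': array([-0.62403761, -3.07898837, -0.0000954 ]), 'force': array([ 0.98559218, -0.31066304,  0.08573077]), 'ft_torque': array([ 0.05611051, -0.03291721,  0.04491298]), 'gripper_force': 0.0, 'width': 1.0057308525185302}
[[ 0.207  0.652 -0.73   1.39 ]
 [ 0.978 -0.144  0.149 -0.229]
 [-0.008 -0.745 -0.667  0.82 ]
 [ 0.     0.     0.     1.   ]]
[[-0.014 -0.983  0.182  0.369]
 [-1.     0.015  0.005 -0.036]
 [-0.007 -0.182 -0.983  1.169]
 [ 0.     0.     0.     1.   ]]
```

```bash
python3 - <<'E'
import cv2
a=cv2.imread("pics/s0.png");b=cv2.imread("pics/t0.png")
cv2.imwrite("pics/s0b.png",cv2.resize(a,(800,600)));cv2.imwrite("pics/t0b.png",cv2.resize(b[100:300,100:420],(800,500)))
E
```

```text
(no output)
```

View pics/s0b.png

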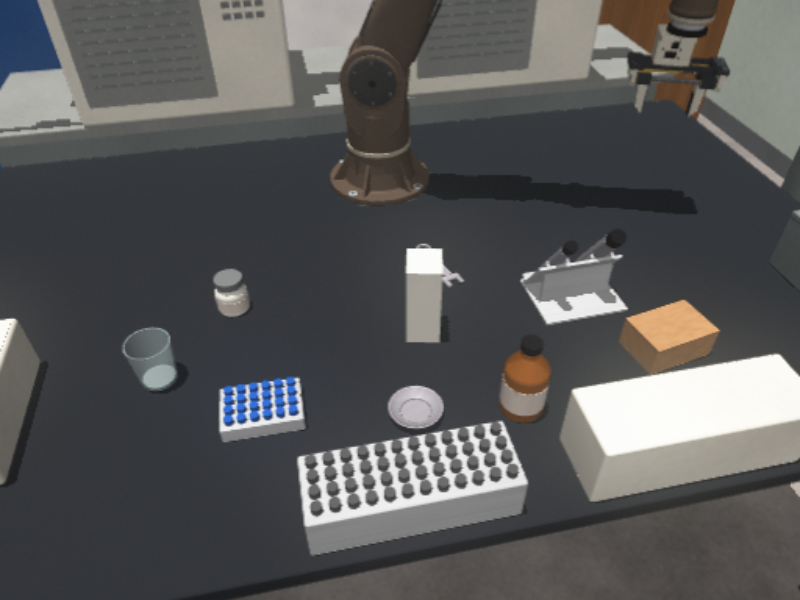

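View pics/t0b.png

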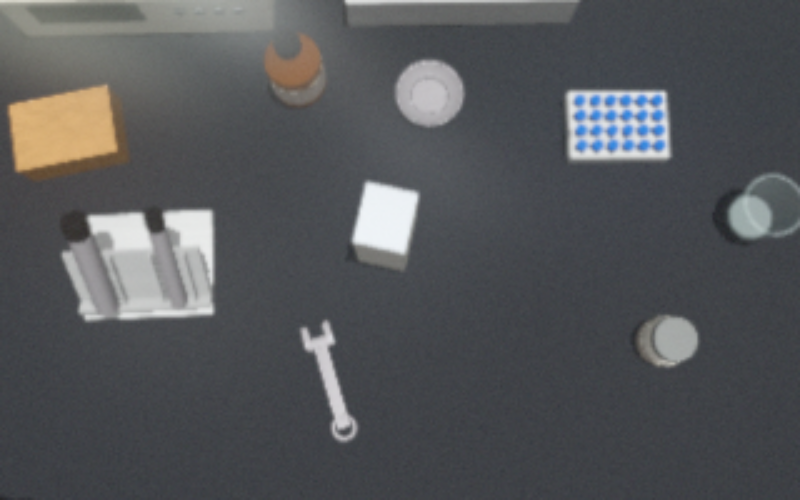

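The scene shows the block standing at about (425,295) of 800x600. The stand with both tubes is at (575,290), thick tube on the outer (+y) lane. In the top crop the block's top corners are at about (368,182), (418,192), (405,252) and (353,238), so it is yawed about -14°.

```bash
cat >> h.py <<'E'
def rel(target,z,yaw_deg=None):
    "shift in tool axes from the present pose to world target; yaw = wanted direction angle of tool y (mod 180)"
    o=arm.observe();M=R.from_rotvec(o["ee_rot"]).as_matrix();p=np.array(o["position"])
    ya=np.degrees(np.arctan2(M[1,1],M[0,1]))
    d=np.array([target[0],target[1],z])-p
    print("clock",round(o["clock"],2),"pos",p.round(4),"tool y deg",ya.round(2),"zdir",M[:,2].round(3),"tx,ty,tz",(M.T@d).round(4),
      "twist(deg)" ,None if yaw_deg is None else round(-((yaw_deg-ya+90)%180-90),2),"w",round(o["width"],3),"F",o["force"].round(1),"gf",round(o["gripper_force"],1))
E
python3 - <<'E'
from h import *
C=[(368,182),(418,192),(405,252),(353,238)]
P=np.array([atz("top",((100+x/2.5)/512,(100+y/2.5)/384),.16) for x,y in C])
print(P.round(4),P.mean(0).round(4),np.linalg.norm(P-np.roll(P,-1,0),axis=1))
for a,b in((0,3),(1,2)):
    d=P[a]-P[b];print(np.degrees(np.arctan2(d[1],d[0])))
for a,b in((0,1),(3,2)):
    d=P[a]-P[b];print(np.degrees(np.arctan2(d[1],d[0]))-90)
rel((.571,.055),.142,76)
E
```

```text
[[ 0.5939 -0.0031  0.16  ]
 [ 0.5815 -0.0592  0.16  ]
 [ 0.5136 -0.0435  0.16  ]
 [ 0.5302  0.0142  0.16  ]] [ 0.5548 -0.0229  0.16  ] [0.05751266 0.06971396 0.06008001 0.06599307]
-15.173654885970906
-13.014297126271522
-12.422299218483417
-16.04215952494583
clock 1.7 pos [0.2433 0.5757 0.2267] tool y deg 67.09 zdir [ 0.  0. -1.] tx,ty,tz [-0.5046 -0.352   0.0847] twist(deg) -8.91 w 1.006 F [ 1.  -0.3  0.1] gf 0.0
```

>>> move_arm(motion=[{"tx":-0.032,"ty":-0.022},{"tx":-0.032,"ty":-0.022},{"tx":-0.032,"ty":-0.022},{"tx":-0.032,"ty":-0.022},{"tx":-0.032,"ty":-0.022},{"tx":-0.032,"ty":-0.022},{"tx":-0.032,"ty":-0.022},{"tx":-0.032,"ty":-0.022},{"tx":-0.032,"ty":-0.022},{"tx":-0.032,"ty":-0.022},{"tx":-0.032,"ty":-0.022},{"tx":-0.032,"ty":-0.022}], gripper=1)

```text
invalid input
```

```bash
python3 -c "
from h import *
rel((.575,.060),.145,76)"
```

```text
clock 1.7 pos [0.2433 0.5757 0.2267] tool y deg 67.09 zdir [ 0.  0. -1.] tx,ty,tz [-0.5063 -0.3459  0.0817] twist(deg) -8.91 w 1.006 F [ 1.  -0.3  0.1] gf 0.0
```

>>> move_arm(motion=[{"tx":-0.032,"ty":-0.022,"tz":0,"twist":0},{"tx":-0.032,"ty":-0.022,"tz":0,"twist":0},{"tx":-0.032,"ty":-0.022,"tz":0,"twist":0},{"tx":-0.032,"ty":-0.022,"tz":0,"twist":0},{"tx":-0.032,"ty":-0.022,"tz":0,"twist":0},{"tx":-0.032,"ty":-0.022,"tz":0,"twist":0},{"tx":-0.032,"ty":-0.022,"tz":0,"twist":0},{"tx":-0.032,"ty":-0.022,"tz":0,"twist":0},{"tx":-0.032,"ty":-0.022,"tz":0,"twist":0},{"tx":-0.032,"ty":-0.022,"tz":0,"twist":0},{"tx":-0.032,"ty":-0.022,"tz":0,"twist":0},{"tx":-0.032,"ty":-0.022,"tz":0,"twist":0}], gripper=1)

```text
clock: 2.9
position: [0.495, 0.1817, 0.227]
ee_rot: [0.624, 3.079, 0.001]
force: [1.2, 0.8, 0.4]
width: 0.019
gripper_force: 0.0
```

```bash
python3 -c "
from h import *
rel((.575,.060),.145,76)"
```

```text
clock 2.9 pos [0.495  0.1817 0.227 ] tool y deg 67.09 zdir [ 0.  0. -1.] tx,ty,tz [-0.1211 -0.081   0.082 ] twist(deg) -8.91 w 0.019 F [1.2 0.8 0.4] gf 0.0
```

>>> move_arm(motion=[{"tx":-0.03,"ty":-0.02,"tz":0.005,"twist":0},{"tx":-0.03,"ty":-0.02,"tz":0.02,"twist":0},{"tx":-0.03,"ty":-0.02,"tz":0.02,"twist":0},{"tx":-0.031,"ty":-0.021,"tz":0.02,"twist":0},{"tx":0,"ty":0,"tz":0.017,"twist":-0.05},{"tx":0,"ty":0,"tz":0,"twist":-0.05},{"tx":0,"ty":0,"tz":0,"twist":0}])

```text
clock: 3.6
position: [0.5739, 0.0609, 0.1441]
ee_rot: [-0.379, -3.118, 0.0]
force: [-0.7, -0.2, 0.3]
width: 0.005
gripper_force: 0.0
```

```bash
python3 -c "
from h import *
rel((.562,.006),.145,76)
save('scene','s1.png')
im=cv2.imread('pics/s1.png');cv2.imwrite('pics/s1b.png',cv2.resize(im[120:250,200:360],(800,600)))"
```

```text
clock 3.6 pos [0.5739 0.0609 0.1441] tool y deg 76.13 zdir [-0.001 -0.    -1.   ] tx,ty,tz [-0.0016 -0.0562 -0.0008] twist(deg) 0.13 w 0.005 F [-0.7 -0.2  0.3] gf 0.0
```

View pics/s1b.png

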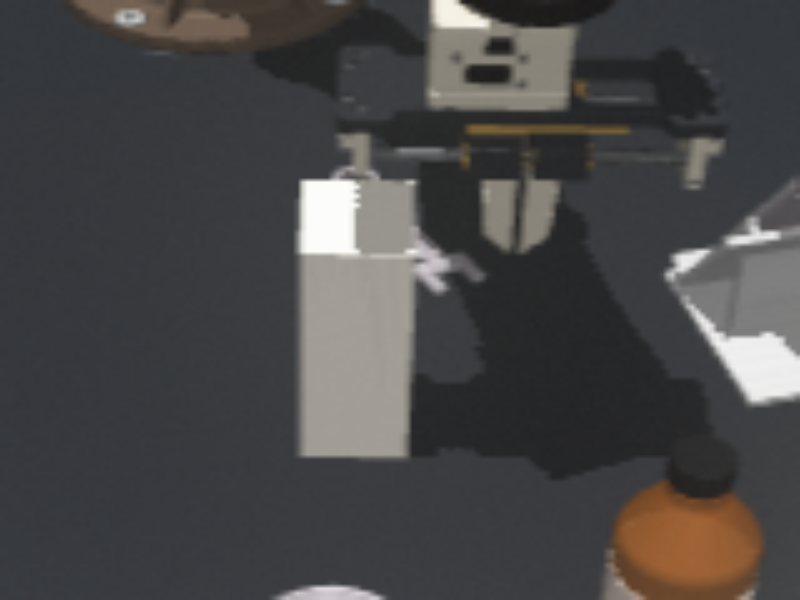

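>>> move_arm(motion=[{"tx":0,"ty":-0.015,"tz":0.006,"twist":0},{"tx":0,"ty":-0.012,"tz":0,"twist":0},{"tx":0,"ty":-0.008,"tz":0,"twist":0},{"tx":0,"ty":-0.008,"tz":0,"twist":0},{"tx":0,"ty":-0.008,"tz":0,"twist":0},{"tx":0,"ty":-0.008,"tz":0,"twist":0},{"tx":0,"ty":-0.008,"tz":0,"twist":0},{"tx":0,"ty":-0.008,"tz":0,"twist":0}])

```text
clock: 4.45
position: [0.5559, -0.0122, 0.1387]
ee_rot: [-0.381, -3.118, 0.0]
force: [-0.3, 0.0, -0.3]
width: 0.0
gripper_force: 0.2
```

```bash
python3 -c "
from h import *
rel((.562,.006),.145,76)
both('block_mid')"
```

```text
clock 4.45 pos [ 0.5559 -0.0122  0.1387] tool y deg 76.09 zdir [-0. -0. -1.] tx,ty,tz [-0.0015  0.0191 -0.0063] twist(deg) 0.09 w 0.0 F [-0.3  0.  -0.3] gf 0.2
block_mid [([0.523, 0.49], 0.8)] [([0.501, 0.496], 0.94)]
    [ 0.5552 -0.0281  0.0865] gap 0.0
```

>>> move_arm(motion=[{"tx":0,"ty":-0.007,"tz":0,"twist":0},{"tx":0,"ty":-0.007,"tz":0,"twist":0},{"tx":0,"ty":-0.007,"tz":0,"twist":0}])

```text
clock: 4.85
position: [0.5508, -0.0324, 0.1386]
ee_rot: [-0.38, -3.118, 0.0]
force: [0.6, 0.0, -0.3]
width: 0.006
gripper_force: 0.0
```

```bash
python3 -c "
from h import *
rel((.562,.006),.145,76)
both('block_mid')
save('scene','s2.png')
im=cv2.imread('pics/s2.png');cv2.imwrite('pics/s2b.png',cv2.resize(im[120:250,200:360],(800,600)))"
```

```text
clock 4.85 pos [ 0.5508 -0.0324  0.1386] tool y deg 76.09 zdir [-0. -0. -1.] tx,ty,tz [-0.0016  0.04   -0.0064] twist(deg) 0.09 w 0.006 F [ 0.6  0.  -0.3] gf 0.0
block_mid [([0.523, 0.49], 0.8)] [([0.501, 0.496], 0.94)]
    [ 0.5552 -0.0281  0.0865] gap 0.0
```

View pics/s2b.png

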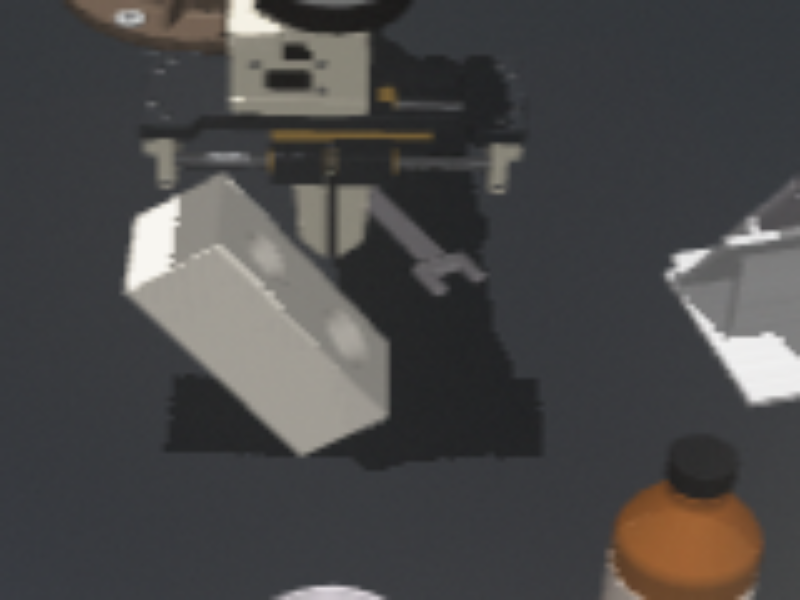

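The block is tipping over: its hole face is turning up, with the holes at about (265,250) and (350,335) of the crop.

>>> move_arm(motion=[{"tx":0,"ty":0.03,"tz":-0.04,"twist":0},{"tx":0,"ty":0.03,"tz":-0.04,"twist":0},{"tx":0,"ty":0.03,"tz":-0.04,"twist":0},{"tx":0,"ty":0.02,"tz":-0.04,"twist":0}], gripper=-1)

```text
clock: 5.4
position: [0.5774, 0.0779, 0.3004]
ee_rot: [-0.377, -3.119, -0.002]
force: [0.3, 1.2, 0.1]
width: 0.3
gripper_force: 0.0
```

```bash
cat >> h.py <<'E'
def shoot(): 
    for c in("scene","top"): arm.get_image(c)
def axis(cam,n):
    "axis line of region: ends in pixel shares"
    l=arm.regions_of(cam,n)
    if not l: return print(n,"none")
    m=l[0]["region"];ys,xs=np.nonzero(m);P=np.c_[xs,ys]+.5
    c=P.mean(0);u=np.linalg.svd(P-c,full_matrices=False)[2][0]
    if u[1]>0:u=-u
    t=(P-c)@u;a,b=c+u*t.min(),c+u*t.max();w=np.ptp(((P-c)@np.array([-u[1],u[0]])))
    print(n,cam,round(l[0]["conf"],2),len(P),"foot px",a.round(1),"cap px",b.round(1),"w",w.round(1))
    return a/[512,384],b/[512,384]
E
python3 - <<'E'
from h import *
shoot()
for n in ["thick_tube_mid","thin_tube_mid","thick_tube_foot","thin_tube_foot","stand","block_mid","wide_hole","narrow_hole"]: both(n)
for n in ["thick_tube","thin_tube"]:
    for c in("top","scene"): 
        r=axis(c,n)
        if r and c=="top":
            for f,z in((0,.02),(1,.16)): print("   at z",z,atz(c,r[f],z).round(4))
E
```

```text
thick_tube_mid [([0.749, 0.417], 0.76)] [([0.264, 0.537], 0.87), ([0.452, 0.65], 0.69)]
    [0.5122 0.3344 0.0931] gap 0.0014
thin_tube_mid [([0.688, 0.434], 0.46)] [([0.451, 0.651], 0.4)]
    [0.4283 0.1545 0.0451] gap 0.2253
thick_tube_foot [([0.73, 0.437], 0.63), ([0.72, 0.493], 0.5)] [([0.276, 0.58], 0.82)]
    [0.4681 0.3344 0.0306] gap 0.0005
thin_tube_foot [([0.673, 0.446], 0.45)] [([0.429, 0.341], 0.27)]
    [0.7024 0.0914 0.2349] gap 0.0508
stand [([0.716, 0.492], 0.61)] [([0.314, 0.543], 0.57)]
    [ 0.5189  0.2905 -0.0073] gap 0.0106
block_mid [([0.45, 0.529], 0.82), ([0.291, 0.519], 0.73)] [([0.559, 0.528], 0.76), ([0.712, 0.618], 0.65)]
    [ 0.5251 -0.126   0.0222] gap 0.0098
wide_hole [([0.472, 0.504], 0.94), ([0.45, 0.524], 0.74)] [([0.544, 0.518], 0.55), ([0.569, 0.525], 0.53)]
    [ 0.5323 -0.0962  0.0588] gap 0.0039
narrow_hole [([0.519, 0.69], 0.7), ([0.422, 0.513], 0.65)] [([0.586, 0.529], 0.69)]
    [ 0.5759 -0.1148 -0.1856] gap 0.1544
thick_tube top 0.58 451 foot px [144.3 225.6] cap px [128.3 185.2] w 11.3
   at z 0.02 [0.4599 0.3278 0.02  ]
   at z 0.16 [0.5634 0.3342 0.16  ]
thick_tube scene 0.85 262 foot px [372.1 166.6] cap px [400.3 149.8] w 11.2
thin_tube top 0.18 523 foot px [284.8 139.5] cap px [259.4 135.9] w 25.2
   at z 0.02 [ 0.7346 -0.1222  0.02  ]
   at z 0.16 [ 0.7021 -0.0392  0.16  ]
thin_tube scene 0.54 134 foot px [352.6 168.6] cap px [369.  155.9] w 7.0
```

```bash
python3 -c "
from h import *
rel((.535,.334),.21,90)
print(tri((.422,.513),(.586,.529)))"
```

```text
clock 6.5 pos [0.5775 0.075  0.2987] tool y deg 76.1 zdir [-0.  0. -1.] tx,ty,tz [0.1035 0.2412 0.0887] twist(deg) -13.9 w 1.004 F [0.6 0.1 0.1] gf 0.0
(array([ 0.5199549 , -0.16562606,  0.04880904]), np.float64(0.008427427968548286))
```

>>> move_arm(motion=[{"tx":0.014,"ty":0.034,"tz":0,"twist":0},{"tx":0.015,"ty":0.035,"tz":0,"twist":0},{"tx":0.015,"ty":0.035,"tz":0,"twist":0},{"tx":0.015,"ty":0.035,"tz":0,"twist":0},{"tx":0.015,"ty":0.035,"tz":0,"twist":0},{"tx":0.015,"ty":0.035,"tz":0,"twist":0},{"tx":0.015,"ty":0.032,"tz":0,"twist":0},{"tx":0,"ty":0,"tz":0.03,"twist":-0.077},{"tx":0,"ty":0,"tz":0.03,"twist":-0.077},{"tx":0,"ty":0,"tz":0.028,"twist":0},{"tx":0,"ty":0,"tz":0,"twist":0}], gripper=-0.6)

```text
clock: 7.6
position: [0.5325, 0.3326, 0.2069]
ee_rot: [-0.001, -3.136, 0.006]
force: [-1.0, -0.0, -0.2]
width: 0.801
gripper_force: 0.0
```

```bash
python3 -c "
from h import *
rel((.535,.334),.107,90)
save('scene','s3.png');save('top','t3.png')
a=cv2.imread('pics/s3.png')[90:230,310:450];b=cv2.imread('pics/t3.png')[150:250,100:200]
cv2.imwrite('pics/c3.png',np.hstack([cv2.resize(a,(400,400)),cv2.resize(b,(400,400))]))"
```

```text
clock 7.6 pos [0.5325 0.3326 0.2069] tool y deg 89.95 zdir [-0.006 -0.004 -1.   ] tx,ty,tz [-0.0031  0.0019  0.0999] twist(deg) -0.05 w 0.801 F [-1.  -0.  -0.2] gf 0.0
```

View pics/c3.png

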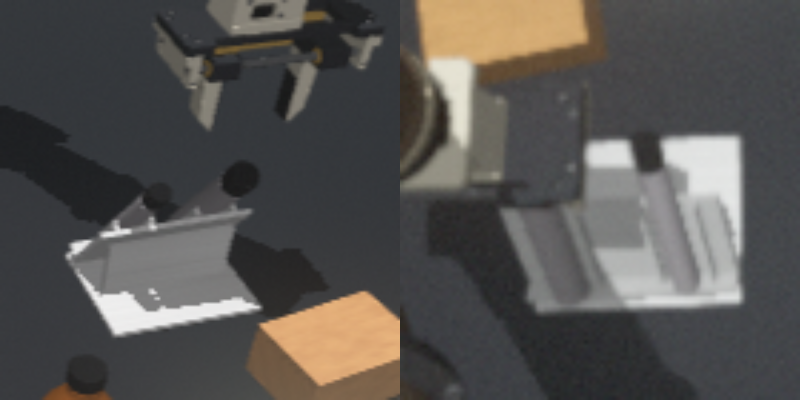

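>>> move_arm(motion=[{"tx":-0.003,"ty":0.002,"tz":0.02,"twist":0},{"tx":0,"ty":0,"tz":0.03,"twist":0},{"tx":0,"ty":0,"tz":0.03,"twist":0},{"tx":0,"ty":0,"tz":0.02,"twist":0},{"tx":0,"ty":0,"tz":0,"twist":0}])

```text
clock: 8.2
position: [0.5371, 0.3356, 0.11]
ee_rot: [-0.002, -3.14, 0.002]
force: [0.6, -0.2, -0.1]
width: 0.802
gripper_force: 0.0
```

>>> move_arm(motion=[{"tx":0,"ty":0,"tz":0,"twist":0},{"tx":0,"ty":0,"tz":0,"twist":0},{"tx":0,"ty":0,"tz":0,"twist":0},{"tx":0,"ty":0,"tz":0,"twist":0},{"tx":0,"ty":0,"tz":0,"twist":0}], gripper=1, squeeze=8)

```text
clock: 8.7
position: [0.5378, 0.336, 0.1114]
ee_rot: [0.002, 3.141, 0.001]
force: [0.1, 0.6, -0.0]
width: 0.417
gripper_force: 0.0
```

>>> move_arm(motion=[{"tx":0,"ty":0,"tz":0.003,"twist":0},{"tx":0,"ty":0,"tz":0,"twist":0},{"tx":0,"ty":0,"tz":0,"twist":0}])

```text
clock: 9.0
position: [0.5379, 0.3358, 0.108]
ee_rot: [0.002, 3.141, 0.0]
force: [1.0, -0.2, 3.4]
width: 0.327
gripper_force: 7.9
```

>>> move_arm(motion=[{"tx":0,"ty":0,"tz":-0.01,"twist":0},{"tx":0,"ty":0,"tz":-0.02,"twist":0},{"tx":0,"ty":0,"tz":-0.02,"twist":0},{"tx":0,"ty":0,"tz":-0.02,"twist":0},{"tx":0,"ty":0,"tz":-0.02,"twist":0},{"tx":0,"ty":0,"tz":-0.03,"twist":0},{"tx":0,"ty":0,"tz":-0.03,"twist":0},{"tx":0,"ty":0,"tz":-0.03,"twist":0},{"tx":0,"ty":0,"tz":0,"twist":0}])

```text
clock: 9.9
position: [0.5389, 0.337, 0.2926]
ee_rot: [0.001, 3.136, 0.007]
force: [0.6, 0.5, -1.7]
width: 0.327
gripper_force: 8.0
```

```bash
python3 -c "
from h import *
rel((.535,-.096),.27,90)
save('scene','s4.png')
save('top','t4.png')
a=cv2.imread('pics/s4.png')[60:200,310:450];b=cv2.imread('pics/t4.png')[140:260,200:360]
cv2.imwrite('pics/c4.png',np.hstack([cv2.resize(a,(350,350)),cv2.resize(b,(450,350),interpolation=cv2.INTER_CUBIC)]))
for n in ['block_mid','wide_hole','narrow_hole']:both(n)
both('thick_tube_foot')
axis('scene','thick_tube')"
```

```text
clock 9.9 pos [0.5389 0.337  0.2926] tool y deg 89.95 zdir [ 0.005  0.004 -1.   ] tx,ty,tz [ 0.0036 -0.4331  0.0207] twist(deg) -0.05 w 0.327 F [ 0.6  0.5 -1.7] gf 8.0
block_mid [([0.448, 0.528], 0.63)] [([0.562, 0.526], 0.88)]
    [ 0.5278 -0.1295  0.0264] gap 0.0086
wide_hole [([0.477, 0.51], 0.82)] [([0.541, 0.522], 0.81), ([0.309, 0.532], 0.24)]
    [ 0.5305 -0.0912  0.0483] gap 0.0001
narrow_hole [([0.424, 0.505], 0.72)] [([0.593, 0.522], 0.88)]
    [ 0.5264 -0.1683  0.066 ] gap 0.0035
thick_tube_foot [([0.753, 0.308], 0.63), ([0.201, 0.628], 0.22)] [([0.234, 0.565], 0.55)]
    [0.4685 0.3356 0.2091] gap 0.0014
thick_tube scene 0.67 356 foot px [385.6 119.6] cap px [416.5  88.5] w 10.7
```

View pics/c4.png

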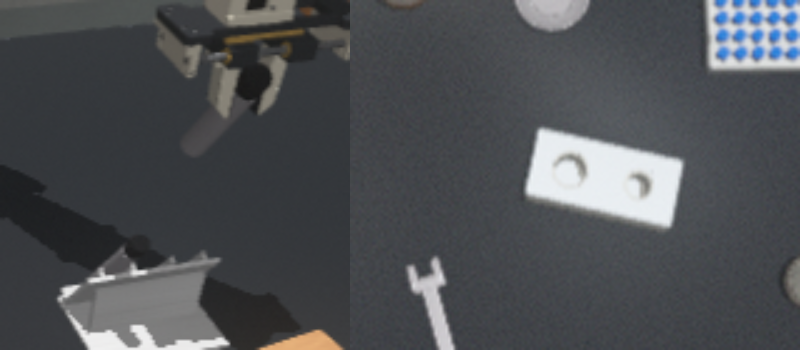

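The tube is held at its original lean. The block lies flat with its holes up, wide at about (570,171) and narrow at (638,185) in the right-hand crop. I'll loosen the grip so the tube swings upright.

>>> move_arm(motion=[{"tx":0,"ty":0,"tz":0,"twist":0},{"tx":0,"ty":0,"tz":0,"twist":0},{"tx":0,"ty":0,"tz":0,"twist":0}], squeeze=4)

```text
clock: 10.75
position: [0.5375, 0.3358, 0.2877]
ee_rot: [0.001, 3.142, 0.0]
force: [0.1, -0.7, -1.6]
width: 0.326
gripper_force: 4.0
```

```bash
python3 -c "
from h import *
for px in((278.2,198.6),(302.4,203.4)): print(atz('top',(px[0]/512,px[1]/384),.06).round(4))
for s in((.544,.518),(.541,.522),(.586,.529),(.593,.522)): print('net',atz('top',s,.06).round(4))
for s in((.472,.504),(.477,.51),(.422,.513),(.424,.505)): print('nets',atz('scene',s,.06).round(4))
im=cv2.imread('pics/t4.png');g=im.min(2);m=(g>110).astype('u1')
n,l,st,ce=cv2.connectedComponentsWithStats(m);i=l[206,290];print(st[i]);c=cv2.findContours((l==i).astype('u1'),0,2)[0][0];q=cv2.boxPoints(cv2.minAreaRect(c));print(q)
P=np.array([atz('top',(p+.5)/[512,384],.06) for p in q]);print(P.round(4),P.mean(0))
shoot();both('thick_tube_foot');axis('scene','thick_tube');rel((.535,-.096),.27,90)"
```

```text
[ 0.534  -0.0939  0.06  ]
[ 0.5181 -0.1674  0.06  ]
net [ 0.533  -0.0949  0.06  ]
net [ 0.5283 -0.0901  0.06  ]
net [ 0.519  -0.1602  0.06  ]
net [ 0.5271 -0.1714  0.06  ]
nets [ 0.5326 -0.098   0.06  ]
nets [ 0.5438 -0.0928  0.06  ]
nets [ 0.5315 -0.1706  0.06  ]
nets [ 0.5192 -0.166   0.06  ]
[ 262  183   57   36 1366]
[[260.82352 207.29411]
 [266.35294 182.41176]
 [319.1882  194.15294]
 [313.65878 219.0353 ]]
[[ 0.5065 -0.0419  0.06  ]
 [ 0.5834 -0.0601  0.06  ]
 [ 0.5443 -0.2214  0.06  ]
 [ 0.4683 -0.2013  0.06  ]] [ 0.52559642 -0.13116849  0.06      ]
thick_tube_foot [([0.751, 0.312], 0.69), ([0.293, 0.52], 0.28)] [([0.233, 0.564], 0.55)]
    [0.469  0.3359 0.2043] gap 0.0038
thick_tube none
clock 11.0 pos [0.5375 0.3359 0.2878] tool y deg 89.95 zdir [ 0.  0. -1.] tx,ty,tz [ 0.0021 -0.4319  0.0177] twist(deg) -0.05 w 0.325 F [ 0.3 -1.  -1.4] gf 4.0
```

>>> move_arm(motion=[{"tx":0,"ty":0,"tz":0,"twist":0},{"tx":0,"ty":0,"tz":0,"twist":0},{"tx":0,"ty":0,"tz":0,"twist":0},{"tx":0,"ty":0,"tz":0,"twist":0}], squeeze=3)

```text
clock: 11.4
position: [0.5375, 0.3359, 0.2878]
ee_rot: [0.001, 3.142, 0.0]
force: [0.3, -0.1, -1.3]
width: 0.326
gripper_force: 3.0
```

```bash
python3 -c "
from h import *
shoot();both('thick_tube_foot');rel((.535,-.096),.27,90)"
```

```text
thick_tube_foot [([0.757, 0.306], 0.6)] [([0.232, 0.565], 0.74)]
    [0.4692 0.3388 0.2109] gap 0.0047
clock 11.6 pos [0.5375 0.3358 0.2878] tool y deg 89.95 zdir [ 0.  0. -1.] tx,ty,tz [ 0.0021 -0.4318  0.0177] twist(deg) -0.05 w 0.328 F [-1.1  0.4 -1.9] gf 3.0
```

Gravity alone does not turn it. I'll use the fixed stand's rear top edge (x≈0.535, z≈0.09) as a stop and push the tube upright in the loose grip.

>>> move_arm(motion=[{"tx":-0.02,"ty":0,"tz":0,"twist":0},{"tx":-0.03,"ty":0,"tz":0,"twist":0},{"tx":-0.03,"ty":0,"tz":0,"twist":0},{"tx":-0.02,"ty":0,"tz":0,"twist":0},{"tx":-0.01,"ty":0,"tz":0.014,"twist":0},{"tx":0,"ty":0,"tz":0.03,"twist":0},{"tx":0,"ty":0,"tz":0.03,"twist":0},{"tx":0,"ty":0,"tz":0.03,"twist":0},{"tx":0,"ty":0,"tz":0.025,"twist":0},{"tx":0,"ty":0,"tz":0.015,"twist":0},{"tx":0,"ty":0,"tz":0,"twist":0}])

```text
clock: 12.7
position: [0.6456, 0.3352, 0.1408]
ee_rot: [-0.001, -3.137, 0.003]
force: [0.5, -0.4, -0.4]
width: 0.325
gripper_force: 3.0
```

```bash
python3 -c "
from h import *
shoot();both('thick_tube_foot');rel((.554,.336),.144,90)"
```

```text
thick_tube_foot [([0.72, 0.495], 0.63), ([0.767, 0.483], 0.6)] [([0.271, 0.479], 0.62)]
    [0.5779 0.3057 0.0472] gap 0.0707
clock 12.9 pos [0.6484 0.3363 0.1455] tool y deg 89.95 zdir [ 0.002  0.001 -1.   ] tx,ty,tz [ 0.0944 -0.0004  0.0013] twist(deg) -0.05 w 0.328 F [-0.3 -0.2 -0.7] gf 3.0
```

>>> move_arm(motion=[{"tx":0.012,"ty":0,"tz":0.001,"twist":0},{"tx":0.012,"ty":0,"tz":0,"twist":0},{"tx":0.012,"ty":0,"tz":0,"twist":0},{"tx":0.012,"ty":0,"tz":0,"twist":0},{"tx":0.012,"ty":0,"tz":0,"twist":0}])

```text
clock: 13.4
position: [0.5878, 0.3363, 0.1444]
ee_rot: [0.002, 3.139, 0.002]
force: [-0.1, -0.5, -0.5]
width: 0.326
gripper_force: 3.0
```

>>> move_arm(motion=[{"tx":0.01,"ty":0,"tz":0,"twist":0},{"tx":0.01,"ty":0,"tz":0,"twist":0},{"tx":0.008,"ty":0,"tz":0,"twist":0},{"tx":0.006,"ty":0,"tz":0,"twist":0},{"tx":0,"ty":0,"tz":0,"twist":0}])

```text
clock: 13.9
position: [0.5527, 0.3361, 0.1428]
ee_rot: [-0.0, -3.141, -0.0]
force: [-0.0, -0.2, -2.1]
width: 0.326
gripper_force: 3.0
```

```bash
python3 -c "
from h import *
rel((.554,.336),.27,90)
save('scene','s5.png')
save('top','t5.png')
a=cv2.imread('pics/s5.png')[80:220,310:450]
cv2.imwrite('pics/c5.png',cv2.resize(a,(500,500)))
both('thick_tube_foot')"
```

```text
clock 13.9 pos [0.5527 0.3361 0.1428] tool y deg 89.99 zdir [-0.  0. -1.] tx,ty,tz [-1.300e-03 -1.000e-04 -1.272e-01] twist(deg) -0.01 w 0.326 F [-0.  -0.2 -2.1] gf 3.0
thick_tube_foot [([0.753, 0.47], 0.67)] [([0.274, 0.505], 0.42)]
    [0.5549 0.3329 0.0495] gap 0.0051
```

View pics/c5.png

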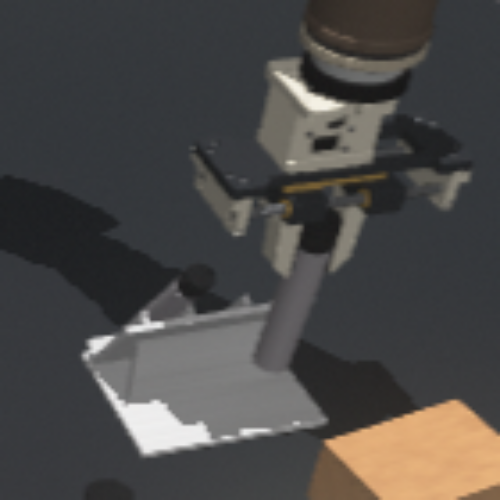

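The thick tube now hangs practically upright, cap at about (318,232) and foot at (275,360) in the crop. I'll firm up the grip and carry it to the wide hole.

>>> move_arm(motion=[{"tx":0,"ty":0,"tz":0,"twist":0},{"tx":-0.006,"ty":0,"tz":0,"twist":0},{"tx":0,"ty":0,"tz":-0.02,"twist":0},{"tx":0,"ty":0,"tz":-0.03,"twist":0},{"tx":0,"ty":0,"tz":-0.03,"twist":0},{"tx":0,"ty":0,"tz":-0.03,"twist":0},{"tx":0,"ty":0,"tz":-0.03,"twist":0},{"tx":0,"ty":0,"tz":-0.03,"twist":0},{"tx":0,"ty":-0.02,"tz":0,"twist":0},{"tx":0,"ty":-0.03,"tz":0,"twist":0},{"tx":0,"ty":-0.03,"tz":0,"twist":0},{"tx":0,"ty":-0.03,"tz":0,"twist":0}], squeeze=20)

```text
clock: 15.3
position: [0.5594, 0.2236, 0.3119]
ee_rot: [-0.002, -3.141, 0.001]
force: [1.0, -1.3, -1.7]
width: 0.319
gripper_force: 20.0
```

```bash
python3 -c "
from h import *
rel((.5345,-.0937),.2,90)
print(arm.observe()['joints'].round(2))"
```

```text
clock 15.3 pos [0.5594 0.2236 0.3119] tool y deg 89.91 zdir [-0.001 -0.001 -1.   ] tx,ty,tz [ 0.0244 -0.3173  0.1122] twist(deg) -0.09 w 0.319 F [ 1.  -1.3 -1.7] gf 20.0
[-0.55  0.34  0.12  1.5  -0.04  1.3   1.14]
```

>>> move_arm(motion=[{"tx":0.004,"ty":-0.035,"tz":0,"twist":0},{"tx":0.003,"ty":-0.04,"tz":0,"twist":0},{"tx":0.003,"ty":-0.04,"tz":0,"twist":0},{"tx":0.003,"ty":-0.04,"tz":0,"twist":0},{"tx":0.003,"ty":-0.04,"tz":0,"twist":0},{"tx":0.003,"ty":-0.04,"tz":0.02,"twist":0},{"tx":0.003,"ty":-0.04,"tz":0.02,"twist":0},{"tx":0.002,"ty":-0.03,"tz":0.02,"twist":0},{"tx":0,"ty":-0.012,"tz":0.03,"twist":0},{"tx":0,"ty":0,"tz":0.022,"twist":0},{"tx":0,"ty":0,"tz":0,"twist":0}])

```text
clock: 16.4
position: [0.5325, -0.0922, 0.1975]
ee_rot: [-0.005, -3.135, 0.0]
force: [-0.5, -0.4, -1.5]
width: 0.321
gripper_force: 20.0
```

```bash
python3 -c "
from h import *
save('scene','s6.png')
save('top','t6.png')
a=cv2.imread('pics/s6.png')[90:220,180:310];b=cv2.imread('pics/t6.png')[140:260,220:340]
cv2.imwrite('pics/c6.png',np.hstack([cv2.resize(a,(500,500)),cv2.resize(b,(300,500))][:1]))
both('thick_tube_foot');both('wide_hole');both('block_mid');both('narrow_hole')
rel((.5345,-.0937),.113,90)
axis('scene','thick_tube')"
```

```text
thick_tube_foot [([0.478, 0.47], 0.89)] []
wide_hole [([0.478, 0.505], 0.75), ([0.722, 0.489], 0.64)] []
block_mid [([0.451, 0.525], 0.81)] []
narrow_hole [([0.47, 0.485], 0.72)] []
clock 16.9 pos [ 0.5354 -0.091   0.2013] tool y deg 89.97 zdir [ 0.001  0.    -1.   ] tx,ty,tz [ 0.001  -0.0027  0.0883] twist(deg) -0.03 w 0.326 F [-0.2  0.2 -2.4] gf 20.0
thick_tube scene 0.59 513 foot px [243.6 185.5] cap px [243.6 136.5] w 12.0
```

View pics/c6.png

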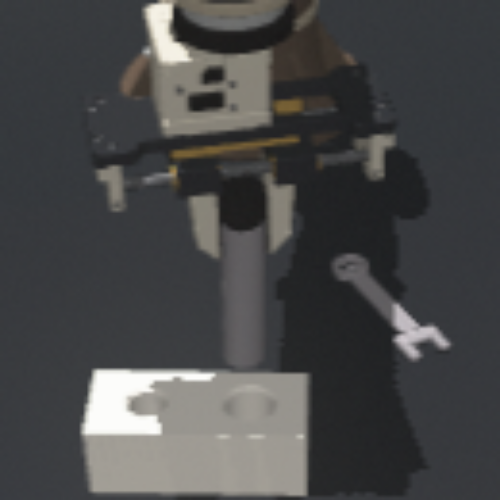

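The upright thick tube is above the block, foot at about (243,360), wide hole mouth at (248,403) in the crop.

```bash
python3 -c "
from h import *
print(atz('scene',(244.5/512,194.8/384),.06),atz('scene',(243.2/512,183.3/384),.1), atz('scene',((180+147*.26)/512,(90+403*.26)/384),.06))"
```

```text
[ 0.53959079 -0.09118713  0.06      ] [ 0.53658238 -0.09311106  0.1       ] [ 0.5235585  -0.16342279  0.06      ]
```

>>> move_arm(motion=[{"tx":-0.001,"ty":-0.001,"tz":0.015,"twist":0},{"tx":0,"ty":0,"tz":0.015,"twist":0},{"tx":0,"ty":0,"tz":0.01,"twist":0},{"tx":0,"ty":0,"tz":0.008,"twist":0},{"tx":0,"ty":0,"tz":0.006,"twist":0},{"tx":0,"ty":0,"tz":0,"twist":0}], squeeze=8)

```text
clock: 17.55
position: [0.5385, -0.092, 0.1479]
ee_rot: [0.001, 3.137, -0.0]
force: [2.8, 0.8, 4.8]
width: 0.323
gripper_force: 8.0
```

>>> move_arm(motion=[{"tx":-0.002,"ty":0,"tz":0,"twist":0},{"tx":0,"ty":0,"tz":0.004,"twist":0},{"tx":0,"ty":0,"tz":0.004,"twist":0},{"tx":0,"ty":0,"tz":0,"twist":0}])

```text
clock: 17.95
position: [0.5408, -0.0921, 0.1402]
ee_rot: [0.001, 3.136, -0.0]
force: [3.0, 1.2, 9.2]
width: 0.324
gripper_force: 8.0
```

```bash
python3 -c "
from h import *
save('scene','s7.png');arm.get_image('top')
a=cv2.imread('pics/s7.png')[110:220,180:290]
cv2.imwrite('pics/c7.png',cv2.resize(a,(550,550)))
axis('scene','thick_tube');both('thick_tube_mid');both('block_mid');rel((.5345,-.0937),.113,90)"
```

```text
thick_tube scene 0.75 479 foot px [244.  196.5] cap px [245.4 156.4] w 12.8
thick_tube_mid [([0.481, 0.456], 0.91)] []
block_mid [([0.453, 0.531], 0.81)] [([0.715, 0.61], 0.56)]
    [ 0.4635 -0.2398  0.033 ] gap 0.2551
clock 18.3 pos [ 0.5406 -0.0921  0.1403] tool y deg 89.97 zdir [ 0.005 -0.    -1.   ] tx,ty,tz [ 0.0063 -0.0016  0.0272] twist(deg) -0.03 w 0.323 F [2.5 1.4 8. ] gf 8.0
```

View pics/c7.png

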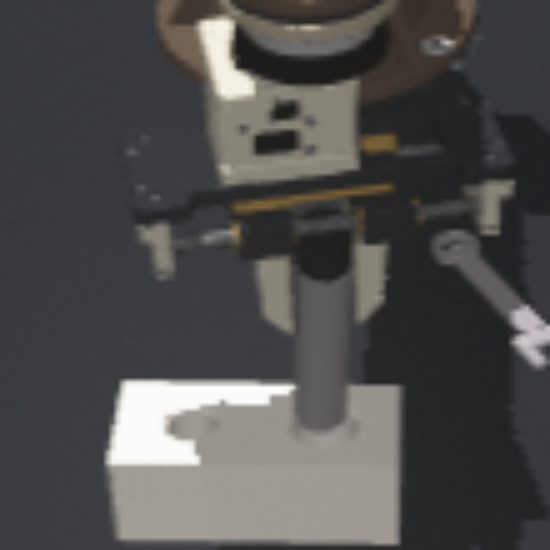

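The tube foot sits on the far (-x) rim of the wide hole. More mouth shows on the near and right sides, with the foot at about (320,425) against a hole centre near (325,432). I need a few mm more in +x.

>>> move_arm(motion=[{"tx":0,"ty":0,"tz":-0.006,"twist":0},{"tx":-0.004,"ty":0.001,"tz":0,"twist":0},{"tx":0,"ty":0,"tz":0,"twist":0},{"tx":0,"ty":0,"tz":0.005,"twist":0},{"tx":0,"ty":0,"tz":0.005,"twist":0},{"tx":0,"ty":0,"tz":0.005,"twist":0},{"tx":0,"ty":0,"tz":0,"twist":0}])

```text
clock: 19.0
position: [0.5493, -0.0914, 0.1339]
ee_rot: [0.001, 3.127, -0.001]
force: [9.3, 0.8, 25.1]
width: 0.323
gripper_force: 8.0
```

>>> move_arm(motion=[{"tx":0,"ty":0,"tz":-0.012,"twist":0},{"tx":0,"ty":0,"tz":-0.012,"twist":0},{"tx":0,"ty":0,"tz":0,"twist":0}])

```text
clock: 19.3
position: [0.5423, -0.0914, 0.1547]
ee_rot: [0.002, 3.141, -0.0]
force: [0.3, -0.5, -1.1]
width: 0.325
gripper_force: 8.0
```

```bash
python3 -c "
from h import *
save('scene','s8.png');save('top','t8.png')
a=cv2.imread('pics/s8.png')[130:220,180:290];b=cv2.imread('pics/t8.png')[160:250,240:350]
cv2.imwrite('pics/c8.png',np.hstack([cv2.resize(a,(480,480)),cv2.resize(b,(310,480))]))
axis('scene','thick_tube');print(arm.place_of('scene','thick_tube_foot'),arm.place_of('scene','wide_hole'));rel((.5345,-.0937),.113,90)"
```

```text
thick_tube scene 0.97 401 foot px [244.  189.6] cap px [246.5 147.5] w 11.1
[{'point': [0.477, 0.4805], 'conf': 0.77}] [{'point': [0.4744, 0.5065], 'conf': 0.93}, {'point': [0.4748, 0.4891], 'conf': 0.69}]
clock 19.55 pos [ 0.5415 -0.0911  0.153 ] tool y deg 89.95 zdir [-0.002  0.    -1.   ] tx,ty,tz [ 0.0069 -0.0027  0.04  ] twist(deg) -0.05 w 0.323 F [-0.1 -0.3 -0.9] gf 8.0
```

View pics/c8.png

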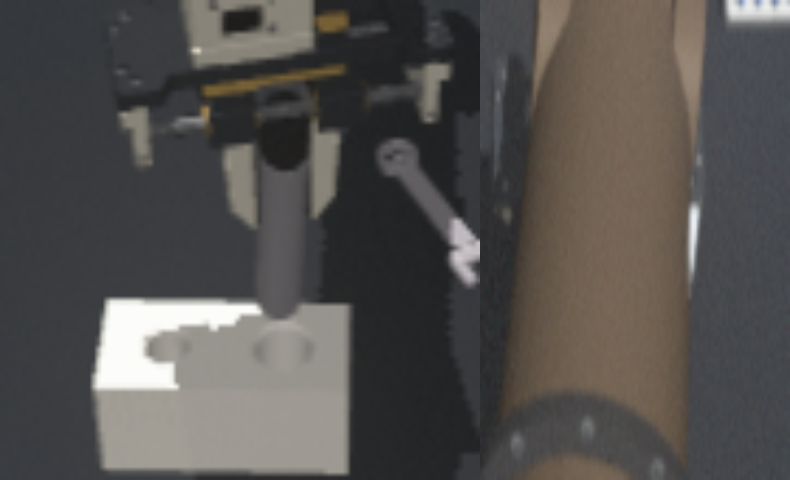

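The tube is out of the hole again and leans slightly, with its foot away from the camera at about (280,308). The hole mouth is at (283,348) in the left crop. I'll work out the lean numerically.

```bash
cat >> h.py <<'E'
from scipy.optimize import least_squares
def proj(cam,P):
    c=arm.calibration(cam);T=np.array(c["T"]);q=T[:3,:3].T@(np.array(P)-T[:3,3]);s=q[:2]/q[2]
    s=s*(1+c["k1"]*(s@s));K=np.array(c["K"]);return np.array([K[0,0]*s[0]+K[0,2],K[1,1]*s[1]+K[1,2]])
def lean(tcp,rb,rf,r=.015):
    "from rows of cap boundary and foot front edge: lean (deg, + = foot towards -x), slip u up, foot centre"
    g=np.array(tcp)+[0,0,.019]
    def pts(q):
        th,u=q;a=np.array([np.sin(th),0,np.cos(th)]);n=np.array([np.cos(th),0,-np.sin(th)])
        f=g-a*(.12-u);return f,f+a*.134+r*n,f+r*n
    def res(q):
        f,b,e=pts(q);return [proj("scene",b)[1]-rb,proj("scene",e)[1]-rf]
    q=least_squares(res,[0,0],x_scale=[.1,.01]).x;print("lean",np.degrees(q[0]).round(1),"u",q[1].round(4),"foot",pts(q)[0].round(4))
E
python3 -c "
from h import *
lean((.5354,-.091,.2013),148.5,185.0)
lean((.5406,-.0921,.1403),165.6,196.4)
lean((.5415,-.0911,.153),160.9,189.6)
for p in((244.85,195.25),): print(atz('scene',np.array(p)/[512,384],.06).round(4))
im=cv2.imread('pics/s8.png').astype(int)
print(im[140:205,242:248].mean((1,2)).round().tolist())
im=cv2.imread('pics/s6.png').astype(int)
print(im[130:205,241:247].mean((1,2)).round().tolist())"
```

```text
lean 6.7 u -0.0068 foot [ 0.5206 -0.091   0.0944]
lean 12.1 u 0.0088 foot [ 0.5172 -0.0921  0.0506]
lean 16.5 u 0.0161 foot [ 0.5119 -0.0911  0.0724]
[ 0.5417 -0.0906  0.06  ]
[89.0, 40.0, 39.0, 46.0, 85.0, 71.0, 59.0, 38.0, 31.0, 59.0, 75.0, 66.0, 35.0, 32.0, 32.0, 33.0, 31.0, 32.0, 32.0, 33.0, 32.0, 42.0, 89.0, 89.0, 88.0, 88.0, 88.0, 88.0, 89.0, 88.0, 89.0, 89.0, 88.0, 89.0, 89.0, 89.0, 89.0, 89.0, 89.0, 88.0, 88.0, 89.0, 89.0, 88.0, 89.0, 88.0, 88.0, 89.0, 92.0, 109.0, 166.0, 165.0, 151.0, 150.0, 150.0, 150.0, 150.0, 150.0, 150.0, 149.0, 148.0, 148.0, 147.0, 152.0, 153.0]
[56.0, 47.0, 58.0, 70.0, 67.0, 49.0, 31.0, 29.0, 30.0, 29.0, 30.0, 30.0, 30.0, 30.0, 31.0, 30.0, 30.0, 31.0, 30.0, 41.0, 88.0, 93.0, 93.0, 93.0, 93.0, 94.0, 94.0, 94.0, 94.0, 94.0, 94.0, 93.0, 94.0, 94.0, 94.0, 94.0, 94.0, 94.0, 94.0, 95.0, 95.0, 95.0, 94.0, 95.0, 95.0, 95.0, 95.0, 95.0, 95.0, 95.0, 95.0, 95.0, 95.0, 94.0, 94.0, 82.0, 82.0, 147.0, 147.0, 147.0, 164.0, 165.0, 151.0, 149.0, 149.0, 149.0, 149.0, 149.0, 150.0, 149.0, 147.0, 147.0, 147.0, 167.0, 154.0]
```

```bash
python3 -c "
from h import *
lean((.5354,-.091,.2013),149.8,187)
lean((.5415,-.0911,.153),161.7,189.4)
lean((.5415,-.0911,.153),161.7,190)
for u in (0,.005):
  for th in (0,5,10,15):
    g=np.array((.5415,-.0911,.172));t=np.radians(th);a=np.array([np.sin(t),0,np.cos(t)]);n=np.array([np.cos(t),0,-np.sin(t)]);f=g-a*(.12-u)
    print(u,th,proj('scene',f+.134*a+.015*n).round(1),proj('scene',f+.015*n).round(1))
im=cv2.imread('pics/s8.png').astype(int)
print(im[184:196,236:256].mean(2).round().astype(int))"
```

```text
lean 5.1 u -0.0116 foot [ 0.5236 -0.091   0.0892]
lean 17.8 u 0.0139 foot [ 0.509  -0.0911  0.0709]
lean 16.9 u 0.013 foot [ 0.5104 -0.0911  0.0697]
0 0 [244.4 162.4] [245.7 200.9]
0 5 [244.5 163.1] [245.  198.6]
0 10 [244.6 163.8] [244.3 196.2]
0 15 [244.6 164.5] [243.7 193.5]
0.005 0 [244.3 160.8] [245.7 199.5]
0.005 5 [244.4 161.6] [245.  197.4]
0.005 10 [244.6 162.4] [244.4 195.1]
0.005 15 [244.7 163.3] [243.7 192.5]
[[ 62  63  70  82  86  90  92  92  90  88  87  82  75  64  61  61  55  40
   40  40]
 [ 63  64  69  83  87  90  92  91  89  88  86  82  74  64  61  60  60  53
   41  39]
 [117 116 106  83  87  90  92  91  89  88  85  82  81  83  73  62  54  40
   39  39]
 [251 251 240 156  88  90  91  91  90  88  85  88 120 147 146 145 146 147
  146 147]
 [251 251 251 235 121  91  92  91  90  88  85 104 136 147 147 147 147 147
  148 146]
 [150 150 150 149 141 122 101  90  89 101 129 147 147 147 147 147 147 147
  147 146]
 [147 148 148 147 147 151 159 163 170 171 168 161 150 147 147 147 147 147
  147 147]
 [148 147 148 150 157 166 166 163 165 165 165 166 165 156 149 147 147 147
  147 147]
 [147 147 148 154 156 150 147 150 153 153 151 149 149 153 154 149 147 147
  147 146]
 [148 147 148 145 137 142 147 150 153 153 151 149 144 139 141 147 147 147
  147 147]
 [147 144 135 130 133 140 147 150 152 153 151 149 144 137 128 131 143 147
  147 146]
 [147 142 127 122 133 141 147 150 153 152 152 149 143 136 125 129 143 148
  147 147]]
```

>>> move_arm(motion=[{"tx":0,"ty":0,"tz":-0.01,"twist":0},{"tx":-0.015,"ty":0,"tz":0,"twist":0},{"tx":-0.015,"ty":0,"tz":0,"twist":0},{"tx":0,"ty":0,"tz":0.006,"twist":0},{"tx":0,"ty":0,"tz":0,"twist":0},{"tx":0,"ty":0,"tz":0,"twist":0}], squeeze=5)

```text
clock: 20.15
position: [0.5711, -0.0912, 0.1574]
ee_rot: [-0.002, -3.14, -0.0]
force: [0.6, -0.6, -0.3]
width: 0.326
gripper_force: 5.0
```

```bash
python3 -c "
from h import *
rel((.5345,-.0937),.113,90)
save('scene','s9.png')
im=cv2.imread('pics/s9.png').astype(int)
print(im[150:215,241:247].mean((1,2)).round().astype(int).tolist())
print(im[188:206,232:258].mean(2).round().astype(int))
for x in (.536,.54):
  print('hole rims',[proj('scene',(x+d,-.091,.06)).round(1).tolist() for d in(-.0175,0,.0175)])"
```

```text
clock 20.15 pos [ 0.5711 -0.0912  0.1574] tool y deg 89.93 zdir [-0.001  0.    -1.   ] tx,ty,tz [ 0.0365 -0.0025  0.0445] twist(deg) -0.07 w 0.326 F [ 0.6 -0.6 -0.3] gf 5.0
[80, 80, 61, 47, 43, 58, 72, 71, 50, 37, 36, 36, 37, 38, 39, 41, 47, 63, 84, 84, 85, 85, 85, 85, 85, 85, 85, 85, 87, 88, 88, 89, 89, 90, 89, 90, 90, 90, 91, 90, 90, 90, 90, 93, 99, 116, 151, 151, 152, 150, 148, 148, 148, 152, 153, 154, 154, 154, 153, 153, 154, 154, 154, 153, 153]
[[251 251 251 251 251 251 251 247 200  85  89  92  93  93  92  90  87  85
   85 118 148 148 147 147 147 147]
 [251 251 251 251 251 251 251 247 200  85  88  91  92  93  92  90  88  85
   85 117 147 147 147 148 146 147]
 [251 251 251 251 251 251 251 247 199  84  88  91  94  92  91  89  87  84
   93 125 147 147 147 146 147 147]
 [251 251 251 251 251 251 251 246 192  85  89  92  93  92  91  89  87  84
   93 126 146 147 148 147 148 147]
 [251 251 251 251 251 251 249 243 209  85  89  92  94  92  90  90  87  83
  103 136 148 147 147 147 147 147]
 [251 251 251 251 251 250 244 215 144 102  89  92  94  93  90  89  87  87
  118 147 148 148 148 148 1
[... 734 characters left out ...]
8
  148 147 148 148 148 148 147 147]
 [148 148 149 149 148 148 148 148 148 148 148 148 148 148 148 147 149 148
  148 147 148 147 148 147 147 147]
 [148 149 149 148 148 148 148 148 149 148 148 149 148 148 148 148 148 147
  148 148 148 147 147 147 147 148]
 [154 154 154 153 154 152 153 153 152 152 152 153 152 152 153 152 152 152
  153 152 152 152 151 150 149 150]
 [153 154 154 154 153 154 154 153 154 154 154 153 152 154 153 153 153 154
  153 154 154 154 153 153 153 153]
 [154 154 154 154 154 154 154 154 154 154 154 153 154 154 154 154 153 154
  152 153 154 153 153 153 153 152]]
hole rims [[243.2, 190.0], [244.3, 194.0], [245.5, 198.0]]
hole rims [[243.5, 190.9], [244.6, 194.9], [245.8, 199.0]]
```

```bash
python3 -c "
from h import *
for rb in(166.8,167.3,167.8):lean((.5711,-.0912,.1574),rb,195.5)
print([(x,z,proj('scene',(x,-.0912,z)).round(1)) for x in(.55,.54) for z in (.06,.07)])"
```

```text
lean 16.5 u 0.0147 foot [ 0.5411 -0.0912  0.0754]
lean 17.1 u 0.0131 foot [ 0.5396 -0.0912  0.0742]
lean 17.7 u 0.0115 foot [ 0.5381 -0.0912  0.073 ]
[(0.55, 0.06, array([245.2, 197.2])), (0.55, 0.07, array([245.1, 194.5])), (0.54, 0.06, array([244.5, 194.9])), (0.54, 0.07, array([244.4, 192.2]))]
```

>>> move_arm(motion=[{"tx":0,"ty":0,"tz":0.008,"twist":0},{"tx":0,"ty":0,"tz":0.008,"twist":0},{"tx":0,"ty":0,"tz":0.005,"twist":0},{"tx":0,"ty":0,"tz":0,"twist":0}])

```text
clock: 20.6
position: [0.5756, -0.0912, 0.1386]
ee_rot: [0.001, 3.134, -0.0]
force: [3.9, 0.1, 10.9]
width: 0.324
gripper_force: 5.0
```

>>> move_arm(motion=[{"tx":0,"ty":0,"tz":-0.006,"twist":0},{"tx":-0.005,"ty":0,"tz":0,"twist":0},{"tx":0,"ty":0,"tz":0,"twist":0},{"tx":0,"ty":0,"tz":0.005,"twist":0},{"tx":0,"ty":0,"tz":0,"twist":0}], squeeze=4)

```text
clock: 21.1
position: [0.5788, -0.0912, 0.1383]
ee_rot: [0.001, 3.138, -0.0]
force: [2.2, 0.8, 5.3]
width: 0.323
gripper_force: 4.0
```

```bash
python3 -c "
from h import *
rel((.54,-.091),.113,90)
save('scene','s10.png')
im=cv2.imread('pics/s10.png').astype(int)
print(im[160:215,242:248].mean((1,2)).round().astype(int).tolist())
print(im[190:206,234:256].mean(2).round().astype(int))"
```

```text
clock 21.1 pos [ 0.5788 -0.0912  0.1383] tool y deg 89.95 zdir [ 0.003 -0.    -1.   ] tx,ty,tz [0.0389 0.0002 0.0251] twist(deg) -0.05 w 0.323 F [2.2 0.8 5.3] gf 4.0
[59, 49, 42, 54, 71, 70, 52, 39, 37, 38, 38, 39, 44, 44, 52, 70, 85, 86, 86, 85, 86, 86, 86, 86, 86, 87, 89, 89, 89, 89, 89, 90, 90, 90, 90, 90, 90, 90, 90, 94, 101, 140, 148, 152, 154, 154, 154, 153, 154, 154, 153, 153, 153, 153, 153]
[[251 251 251 251 251 251 235 113  85  88  91  92  92  90  89  87  82 102
  135 148 148 146]
 [251 251 251 251 251 250 226 109  85  88  90  93  92  90  88  87  82 101
  135 147 147 147]
 [251 251 251 251 249 243 214 110  86  89  92  92  91  89  88  86  83 101
  135 147 146 147]
 [251 251 251 250 244 215 139  91  86  90  92  92  91  90  89  85  80 111
  147 148 147 147]
 [251 251 251 240 177 161 118  92  86  89  92  93  92  89  88  86  80 109
  144 147 148 147]
 [251 251 251 247 207 138 117  92  87  90  92  91  92  89  87  85  79 109
  145 146 148 146]
 [251 251 251 248 220 153 118  93  86  89  92  92  91  89  87  85  86 117
  147 147 147 147]
 [251 251 251 251 242 177 117  92  86  89  92  93  91  89  88  84  85 117
  148 147 147 147]
 [251 237 151 151 150 148 132 103  88  90  93  93  91  88  86  84 103 135
  147 147 147 147]
 [151 150 149 149 148 148 148 137 107  91  92  92  90  89  87  96 128 147
  148 147 148 146]
 [149 148 149 148 148 149 147 148 137 108  92  92  90  88 100 129 148 148
  148 147 147 147]
 [149 148 148 148 148 149 148 149 147 147 142 133 132 139 147 147 147 148
  147 148 147 148]
 [148 148 148 149 149 148 147 148 148 148 148 148 147 148 148 148 148 148
  148 148 148 146]
 [154 154 154 153 153 153 152 151 152 152 152 152 153 152 152 152 152 152
  152 152 150 151]
 [154 154 154 155 153 154 154 154 154 154 153 154 154 153 154 153 153 153
  153 153 153 153]
 [153 154 154 154 153 154 154 153 154 153 154 153 154 154 154 153 152 154
  153 153 154 154]]
```

```bash
python3 -c "
from h import *
for rf in(200.5,201):lean((.5788,-.0912,.1383),174.9,rf)
im=cv2.imread('pics/s10.png').astype(int);i0=cv2.imread('pics/s9.png').astype(int);i1=cv2.imread('pics/s6.png').astype(int)
for i in(i1,i0,im):
  print([np.argmax(i[200:230,c].mean(1)<100)+200 for c in(210,220,230,240,250)], i[196:206,254:266].mean(2).round().astype(int)[4].tolist(), i[170:206,215].mean(1).astype(int).tolist()[:36:1])"
```

```text
lean 19.5 u 0.0169 foot [ 0.5443 -0.0912  0.0601]
lean 18.8 u 0.0161 foot [ 0.5453 -0.0912  0.0589]
[np.int64(218), np.int64(218), np.int64(218), np.int64(219), np.int64(219)] [147, 147, 147, 146, 147, 124, 58, 40, 40, 40, 39, 38] [61, 60, 61, 60, 61, 61, 61, 61, 61, 61, 62, 61, 62, 62, 62, 62, 174, 251, 251, 251, 251, 247, 233, 142, 139, 138, 139, 161, 248, 251, 251, 251, 242, 156, 155, 156]
[np.int64(218), np.int64(218), np.int64(218), np.int64(219), np.int64(219)] [148, 148, 147, 147, 146, 123, 60, 43, 43, 41, 41, 42] [61, 62, 63, 62, 64, 63, 64, 63, 63, 64, 63, 64, 65, 64, 64, 64, 175, 251, 251, 251, 251, 247, 233, 141, 139, 138, 139, 161, 247, 251, 251, 251, 241, 157, 155, 156]
[np.int64(218), np.int64(218), np.int64(218), np.int64(219), np.int64(219)] [147, 147, 147, 147, 147, 124, 59, 43, 41, 42, 42, 41] [131, 132, 131, 110, 92, 91, 64, 62, 63, 63, 64, 65, 64, 63, 64, 65, 175, 251, 251, 251, 251, 247, 233, 141, 140, 139, 139, 162, 248, 251, 251, 251, 241, 156, 154, 156]
```

>>> move_arm(motion=[{"tx":0,"ty":0,"tz":-0.02,"twist":0},{"tx":0,"ty":0,"tz":-0.04,"twist":0},{"tx":0,"ty":0.01,"tz":-0.04,"twist":0},{"tx":-0.004,"ty":0.03,"tz":-0.04,"twist":0},{"tx":-0.004,"ty":0.04,"tz":-0.025,"twist":0},{"tx":-0.004,"ty":0.04,"tz":0,"twist":0},{"tx":-0.004,"ty":0.04,"tz":0,"twist":0},{"tx":-0.004,"ty":0.04,"tz":0,"twist":0},{"tx":-0.004,"ty":0.04,"tz":0,"twist":0},{"tx":-0.004,"ty":0.04,"tz":0,"twist":0},{"tx":-0.004,"ty":0.04,"tz":0,"twist":0},{"tx":-0.004,"ty":0.04,"tz":0,"twist":0}], squeeze=8)

```text
clock: 22.35
position: [0.613, 0.2701, 0.3014]
ee_rot: [-0.002, -3.14, 0.001]
force: [1.2, -0.2, -1.9]
width: 0.321
gripper_force: 8.0
```

>>> move_arm(motion=[{"tx":0,"ty":0.035,"tz":0,"twist":0},{"tx":0,"ty":0.025,"tz":0,"twist":0},{"tx":0,"ty":0.007,"tz":0.02,"twist":0},{"tx":0,"ty":0,"tz":0.04,"twist":0},{"tx":0,"ty":0,"tz":0.04,"twist":0},{"tx":0,"ty":0,"tz":0.04,"twist":0},{"tx":0,"ty":0,"tz":0.02,"twist":0},{"tx":0,"ty":0,"tz":0,"twist":0}])

```text
clock: 23.15
position: [0.6109, 0.3342, 0.1377]
ee_rot: [-0.001, -3.135, 0.007]
force: [-0.2, -0.2, -1.3]
width: 0.323
gripper_force: 8.0
```

```bash
python3 -c "
from h import *
rel((.547,.336),.137,90)
save('scene','s11.png');arm.get_image('top')
both('thick_tube_foot')"
```

```text
clock 23.15 pos [0.6109 0.3342 0.1377] tool y deg 89.95 zdir [-0.007 -0.004 -1.   ] tx,ty,tz [0.0639 0.0017 0.0012] twist(deg) -0.05 w 0.323 F [-0.2 -0.2 -1.3] gf 8.0
thick_tube_foot [([0.768, 0.474], 0.57)] [([0.271, 0.476], 0.64)]
    [0.5881 0.3345 0.069 ] gap 0.0007
```

>>> move_arm(motion=[{"tx":0.01,"ty":0,"tz":0,"twist":0},{"tx":0.012,"ty":0,"tz":0,"twist":0},{"tx":0.012,"ty":0,"tz":0,"twist":0},{"tx":0.012,"ty":0,"tz":0,"twist":0},{"tx":0.01,"ty":0,"tz":0,"twist":0},{"tx":0.006,"ty":0,"tz":0,"twist":0},{"tx":0.004,"ty":0,"tz":0,"twist":0},{"tx":0,"ty":0,"tz":0,"twist":0}], squeeze=3)

```text
clock: 24.15
position: [0.5472, 0.3359, 0.1428]
ee_rot: [0.001, 3.141, 0.0]
force: [0.4, 0.7, -1.3]
width: 0.324
gripper_force: 3.0
```

```bash
python3 -c "
from h import *
rel((.547,.336),.137,90)
save('scene','s11.png');arm.get_image('top')
both('thick_tube_foot')
r=axis('scene','thick_tube')
im=cv2.imread('pics/s11.png').astype(int)
f=r[0]*[512,384];c=r[1]*[512,384]
u=(f-c)/np.linalg.norm(f-c)
print([(round(float(c[1]+u[1]*t),1),int(im[int(c[1]+u[1]*t),int(c[0]+u[0]*t)].mean())) for t in np.arange(0,60,1.)])"
```

```text
clock 24.15 pos [0.5472 0.3359 0.1428] tool y deg 89.96 zdir [ 0.  0. -1.] tx,ty,tz [0.0002 0.0001 0.0058] twist(deg) -0.04 w 0.324 F [ 0.4  0.7 -1.3] gf 3.0
thick_tube_foot [([0.762, 0.456], 0.91), ([0.198, 0.623], 0.2)] []
thick_tube scene 0.95 450 foot px [386.9 178.3] cap px [404.3 131.4] w 11.1
[(131.4, 30), (132.4, 27), (133.3, 31), (134.2, 64), (135.2, 65), (136.1, 62), (137.1, 31), (138.0, 30), (138.9, 31), (139.9, 28), (140.8, 29), (141.7, 32), (142.7, 30), (143.6, 27), (144.6, 84), (145.5, 93), (146.4, 93), (147.4, 93), (148.3, 93), (149.2, 94), (150.2, 95), (151.1, 94), (152.1, 95), (153.0, 95), (153.9, 94), (154.9, 95), (155.8, 95), (156.7, 94), (157.7, 95), (158.6, 95), (159.6, 95), (160.5, 96), (161.4, 96), (162.4, 95), (163.3, 97), (164.2, 96), (165.2, 96), (166.1, 97), (167.1, 96), (168.0, 95), (168.9, 96), (169.9, 97), (170.8, 95), (171.7, 96), (172.7, 96), (173.6, 97), (174.6, 97), (175.5, 95), (176.4, 97), (177.4, 98), (178.3, 112), (179.2, 126), (180.2, 126), (181.1, 128), (182.1, 127), (183.0, 127), (183.9, 126), (184.9, 127), (185.8, 126), (186.7, 121)]
```

```bash
python3 -c "
from h import *
for rb,rf in((144.2,178.6),(144.2,179.3),(144.6,178.6)):lean((.5472,.3359,.1428),rb,rf)"
```

```text
lean 6.7 u 0.0104 foot [0.5345 0.3359 0.053 ]
lean 5.4 u 0.0096 foot [0.5369 0.3359 0.0519]
lean 7.3 u 0.0094 foot [0.5332 0.3359 0.0521]
```

>>> move_arm(motion=[{"tx":0.003,"ty":0,"tz":0,"twist":0},{"tx":0,"ty":0,"tz":0,"twist":0}])

```text
clock: 24.6
position: [0.5446, 0.3357, 0.1427]
ee_rot: [0.002, 3.141, -0.0]
force: [1.0, -0.2, -0.6]
width: 0.32
gripper_force: 3.0
```

>>> move_arm(motion=[{"tx":-0.006,"ty":0,"tz":0,"twist":0},{"tx":-0.006,"ty":0,"tz":-0.02,"twist":0},{"tx":0,"ty":0,"tz":-0.04,"twist":0},{"tx":0,"ty":0,"tz":-0.04,"twist":0},{"tx":0,"ty":0,"tz":-0.04,"twist":0},{"tx":0,"ty":-0.01,"tz":-0.02,"twist":0},{"tx":0,"ty":-0.03,"tz":0,"twist":0},{"tx":0,"ty":-0.04,"tz":0,"twist":0},{"tx":0,"ty":-0.04,"tz":0,"twist":0},{"tx":0,"ty":-0.04,"tz":0,"twist":0},{"tx":0,"ty":-0.035,"tz":0,"twist":0},{"tx":0,"ty":-0.02,"tz":0.01,"twist":0}], squeeze=10)

```text
clock: 25.8
position: [0.5572, 0.117, 0.294]
ee_rot: [0.007, 3.139, -0.001]
force: [0.2, -0.1, -1.8]
width: 0.323
gripper_force: 10.0
```

>>> move_arm(motion=[{"tx":0,"ty":0,"tz":0.03,"twist":0},{"tx":0,"ty":0,"tz":0.04,"twist":0},{"tx":0,"ty":0,"tz":0.04,"twist":0},{"tx":0,"ty":0,"tz":0.04,"twist":0},{"tx":0,"ty":0,"tz":0.02,"twist":0},{"tx":0,"ty":0,"tz":0.01,"twist":0},{"tx":0,"ty":0,"tz":0,"twist":0}])

```text
clock: 26.5
position: [0.5559, 0.1206, 0.1117]
ee_rot: [-0.002, -3.14, 0.001]
force: [-0.3, -0.2, -1.1]
width: 0.323
gripper_force: 10.0
```

```bash
cat >> h.py <<'E'
def tl(f,r=.015,n="thick_tube"):
    save('scene',f);l=axis('scene',n);o=arm.observe()
    if l is None: return
    im=cv2.imread('pics/'+f).astype(float).mean(2);a,b=[p*[512,384] for p in l]
    u=(a-b)/np.linalg.norm(a-b);L=np.linalg.norm(a-b);v=np.array([-u[1],u[0]])
    t=np.arange(0,L+12,.25);s=np.array([np.mean([im[int(q[1]),int(q[0])] for q in (b+u*k+v*w for w in(-1,0,1))]) for k in t])
    i=max(k for k in range(4,len(t)) if t[k]<L*.6 and s[k]>60 and s[k-4]<45) if True else 0
    rb=b[1]+u[1]*(t[i]-.5);print("rb",rb,"rf",a[1], "tail",[int(x) for x in s[-60::4]]);lean(o["position"],rb,a[1],r)
E
python3 -c "
from h import *
rel((.56,.12),.09,90)
tl('s12.png');arm.get_image('top');both('thick_tube_foot');both('thick_tube_mid')"
```

```text
clock 26.5 pos [0.5559 0.1206 0.1117] tool y deg 89.95 zdir [-0.002 -0.001 -1.   ] tx,ty,tz [-0.0042 -0.0005  0.0216] twist(deg) -0.05 w 0.323 F [-0.3 -0.2 -1.1] gf 10.0
thick_tube scene 0.69 419 foot px [317.6 199.7] cap px [327.1 153.4] w 10.9
rb 165.66677740101244 rf 199.72045291714738 tail [96, 96, 90, 56, 36, 37, 36, 36, 37, 36, 36, 36, 36, 37, 36]
lean 5.1 u 0.0082 foot [0.5473 0.1208 0.0213]
thick_tube_foot [([0.619, 0.512], 0.8), ([0.523, 0.69], 0.46)] []
thick_tube_mid [([0.627, 0.458], 0.82), ([0.474, 0.509], 0.63)] []
```

>>> move_arm(motion=[{"tx":0,"ty":0,"tz":0.01,"twist":0},{"tx":0,"ty":0,"tz":0.005,"twist":0},{"tx":0,"ty":0,"tz":0,"twist":0}], squeeze=4)

```text
clock: 27.15
position: [0.5555, 0.1205, 0.0964]
ee_rot: [-0.001, -3.14, 0.001]
force: [-0.2, -0.4, -0.9]
width: 0.321
gripper_force: 4.0
```

>>> move_arm(motion=[{"tx":0,"ty":0,"tz":0.004,"twist":0},{"tx":0,"ty":0,"tz":0,"twist":0}])

```text
clock: 27.35
position: [0.556, 0.1207, 0.0931]
ee_rot: [-0.001, -3.141, 0.0]
force: [-0.6, -0.2, -1.6]
width: 0.323
gripper_force: 4.0
```

>>> move_arm(motion=[{"tx":0,"ty":0,"tz":0.003,"twist":0},{"tx":0,"ty":0,"tz":0,"twist":0}])

```text
clock: 27.55
position: [0.5562, 0.1207, 0.0903]
ee_rot: [-0.001, -3.141, 0.0]
force: [-1.1, 0.2, -1.7]
width: 0.321
gripper_force: 4.0
```

>>> move_arm(motion=[{"tx":0,"ty":0,"tz":0.003,"twist":0},{"tx":0,"ty":0,"tz":0,"twist":0}])

```text
clock: 27.75
position: [0.5561, 0.1207, 0.0873]
ee_rot: [-0.001, -3.141, 0.0]
force: [0.3, 0.3, -1.7]
width: 0.326
gripper_force: 4.0
```

```bash
python3 -c "
from h import *
tl('s13.png')"
```

```text
thick_tube scene 0.64 447 foot px [317.  205.6] cap px [326.6 160.1] w 11.5
rb 173.06249634222198 rf 205.6096892573667 tail [97, 96, 96, 63, 37, 37, 37, 35, 36, 37, 36, 37, 58, 59, 59]
lean 5.8 u 0.0089 foot [ 0.545   0.1207 -0.004 ]
```

>>> move_arm(motion=[{"tx":0,"ty":0,"tz":0.002,"twist":0},{"tx":0,"ty":0,"tz":0,"twist":0}])

```text
clock: 28.05
position: [0.5562, 0.1208, 0.0854]
ee_rot: [-0.001, -3.141, 0.0]
force: [-0.6, -0.3, -1.3]
width: 0.323
gripper_force: 4.0
```

>>> move_arm(motion=[{"tx":0,"ty":0,"tz":0.002,"twist":0},{"tx":0,"ty":0,"tz":0,"twist":0}])

```text
clock: 28.25
position: [0.5565, 0.1208, 0.0837]
ee_rot: [0.002, 3.141, 0.0]
force: [0.2, -0.1, -0.6]
width: 0.325
gripper_force: 4.0
```

>>> move_arm(motion=[{"tx":0,"ty":0,"tz":0.002,"twist":0},{"tx":0,"ty":0,"tz":0,"twist":0}])

```text
clock: 28.45
position: [0.5582, 0.1208, 0.083]
ee_rot: [0.002, 3.138, 0.001]
force: [0.4, -1.3, 10.0]
width: 0.324
gripper_force: 4.0
```

>>> move_arm(motion=[{"tx":0,"ty":0,"tz":-0.001,"twist":0},{"tx":0,"ty":0,"tz":0,"twist":0},{"tx":0,"ty":0,"tz":0,"twist":0},{"tx":0,"ty":0,"tz":0,"twist":0},{"tx":0,"ty":0,"tz":0,"twist":0},{"tx":0,"ty":0,"tz":-0.006,"twist":0},{"tx":0,"ty":0,"tz":-0.006,"twist":0},{"tx":0,"ty":0,"tz":-0.006,"twist":0},{"tx":0,"ty":0,"tz":0,"twist":0}], gripper=0.1)

```text
clock: 29.35
position: [0.5568, 0.1209, 0.1016]
ee_rot: [0.001, 3.14, 0.001]
force: [-0.0, -1.0, -0.2]
width: 0.45
gripper_force: 0.0
```

```bash
python3 -c "
from h import *
rel((.5545,.1207),.102,90)
tl('s14.png');arm.get_image('top');both('thick_tube_foot')"
```

```text
clock 29.35 pos [0.5568 0.1209 0.1016] tool y deg 89.95 zdir [ 0.001  0.    -1.   ] tx,ty,tz [ 0.0023 -0.0002 -0.0004] twist(deg) -0.05 w 0.45 F [-0.  -1.  -0.2] gf 0.0
thick_tube scene 0.65 446 foot px [317.  205.7] cap px [323.4 156.4] w 10.7Traceback (most recent call last):
  File "<string>", line 4, in <module>
    tl('s14.png');arm.get_image('top');both('thick_tube_foot')
    ~~^^^^^^^^^^^
  File "h.py", line 62, in tl
    i=max(k for k in range(4,len(t)) if t[k]<L*.6 and s[k]>60 and s[k-4]<45) if True else 0
      ~~~^^^^^^^^^^^^^^^^^^^^^^^^^^^^^^^^^^^^^^^^^^^^^^^^^^^^^^^^^^^^^^^^^^^
ValueError: max() iterable argument is empty
```

```bash
python3 -c "
from h import *
p=atz('scene',np.array([317,205.7])/[512,384],0);print(p)
print(arm.place_of('scene','thick_tube_mid'),arm.place_of('scene','thick_tube_foot'))
im=cv2.imread('pics/s14.png').astype(int).mean(2).astype(int)
for x in range(316,328,2):print(x,im[150:212,x].tolist())
for x in(.545,.55,.555,.56): 
  print(x,'cap/foot front',proj('scene',(x+.015,.1207,.134)).round(1),proj('scene',(x+.015,.1207,0)).round(1))"
```

```text
[5.66020561e-01 1.18961378e-01 1.11022302e-16]
[{'point': [0.6246, 0.4719], 'conf': 0.9}] [{'point': [0.6199, 0.5232], 'conf': 0.6}, {'point': [0.45, 0.5271], 'conf': 0.41}, {'point': [0.5451, 0.4443], 'conf': 0.33}]
316 [129, 129, 81, 38, 36, 62, 87, 62, 37, 37, 39, 39, 38, 37, 38, 38, 41, 53, 73, 73, 75, 81, 81, 83, 84, 85, 85, 87, 87, 89, 89, 89, 89, 91, 92, 92, 92, 93, 93, 94, 95, 95, 96, 97, 97, 98, 97, 99, 99, 101, 100, 101, 101, 102, 101, 101, 56, 36, 36, 36, 37, 37]
318 [130, 129, 54, 38, 37, 74, 78, 41, 36, 36, 40, 39, 38, 37, 36, 37, 35, 30, 85, 94, 95, 94, 95, 96, 97, 97, 97, 97, 99, 98, 100, 98, 99, 100, 100, 101, 101, 101, 101, 101, 102, 102, 102, 101, 102, 102, 102, 102, 101, 102, 102, 101, 100, 101, 100, 100, 58, 37, 37, 37, 36, 37]
320 [128, 120, 41, 38, 37, 88, 52, 29, 30, 38, 63, 61, 48, 32, 32, 32, 33, 30, 54, 99, 100, 99, 99, 99, 100, 101, 100, 101, 101, 101, 101, 101, 101, 100, 100, 101, 101, 101, 100, 100, 100, 99, 99, 100, 99, 98, 99, 98, 97, 97, 97, 96, 96, 95, 94, 85, 38, 37, 37, 36, 36, 36]
322 [129, 97, 40, 38, 54, 88, 30, 29, 29, 46, 70, 71, 39, 32, 31, 33
[... 197 characters left out ...]
24 [128, 74, 39, 38, 60, 70, 34, 30, 30, 72, 70, 64, 35, 31, 32, 33, 30, 44, 75, 96, 95, 94, 93, 93, 91, 85, 84, 83, 78, 77, 77, 75, 73, 71, 60, 58, 56, 48, 48, 41, 42, 37, 37, 37, 37, 36, 37, 38, 37, 37, 38, 37, 37, 37, 37, 36, 37, 36, 38, 36, 37, 36]
326 [128, 54, 36, 37, 81, 73, 52, 43, 39, 65, 71, 49, 36, 38, 39, 33, 40, 60, 56, 48, 40, 38, 40, 35, 34, 36, 37, 37, 38, 36, 37, 38, 37, 38, 38, 38, 38, 37, 38, 37, 38, 37, 37, 37, 36, 37, 38, 39, 37, 36, 37, 37, 37, 36, 37, 36, 37, 37, 38, 38, 37, 38]
0.545 cap/foot front [321.3 168.3] [316.9 204.3]
0.55 cap/foot front [321.9 169.4] [317.5 205.4]
0.555 cap/foot front [322.5 170.5] [318.  206.5]
0.56 cap/foot front [323.1 171.6] [318.5 207.7]
```

>>> move_arm(motion=[{"tx":0.004,"ty":0,"tz":0,"twist":0},{"tx":0,"ty":0,"tz":0,"twist":0},{"tx":0,"ty":0,"tz":0,"twist":0},{"tx":0,"ty":0,"tz":0,"twist":0},{"tx":0,"ty":0,"tz":0,"twist":0}], gripper=1, squeeze=20)

```text
clock: 30.05
position: [0.5523, 0.1207, 0.1005]
ee_rot: [-0.001, -3.141, 0.0]
force: [0.1, 0.1, -1.8]
width: 0.32
gripper_force: 20.0
```

>>> move_arm(motion=[{"tx":0,"ty":0,"tz":-0.02,"twist":0},{"tx":0,"ty":0,"tz":-0.04,"twist":0},{"tx":0,"ty":-0.01,"tz":-0.04,"twist":0},{"tx":0.002,"ty":-0.03,"tz":0,"twist":0},{"tx":0.003,"ty":-0.04,"tz":0,"twist":0},{"tx":0.003,"ty":-0.04,"tz":0,"twist":0},{"tx":0.003,"ty":-0.04,"tz":0,"twist":0},{"tx":0.002,"ty":-0.03,"tz":0,"twist":0},{"tx":0,"ty":-0.02,"tz":0.02,"twist":0},{"tx":0,"ty":-0.003,"tz":0.02,"twist":0},{"tx":0,"ty":0,"tz":0,"twist":0},{"tx":0,"ty":0,"tz":0,"twist":0}])

```text
clock: 31.25
position: [0.5389, -0.092, 0.1605]
ee_rot: [-0.001, -3.141, -0.0]
force: [1.2, 1.2, -1.6]
width: 0.316
gripper_force: 20.0
```

```bash
cat >> h.py <<'E'
def edges(f,cols,r0,r1):
    im=cv2.imread('pics/'+f).mean(2).astype(int) if 0 else cv2.imread('pics/'+f).astype(int).mean(2).astype(int)
    for x in cols: print(x,im[r0:r1,x].tolist())
    return im
E
python3 -c "
from h import *
rel((.538,-.092),.113,90)
save('scene','s15.png');axis('scene','thick_tube')
im=edges('s15.png',(242,244,246),140,205)
print(im[184,230:262].tolist())
x,y,z=arm.observe()['position']
print(proj('scene',(x+.015,y,z-.101+.134)),proj('scene',(x+.015,y,z-.101)))"
```

```text
clock 31.25 pos [ 0.5389 -0.092   0.1605] tool y deg 89.95 zdir [-0.001  0.    -1.   ] tx,ty,tz [ 0.0009 -0.      0.0475] twist(deg) -0.05 w 0.316 F [ 1.2  1.2 -1.6] gf 20.0
thick_tube scene 0.63 509 foot px [245.4 198.5] cap px [244.3 149.5] w 10.6
242 [40, 63, 89, 60, 59, 60, 59, 66, 70, 49, 31, 33, 32, 30, 33, 34, 31, 34, 34, 32, 33, 79, 96, 97, 97, 97, 97, 97, 97, 97, 97, 97, 98, 98, 97, 98, 98, 98, 98, 99, 98, 98, 98, 99, 98, 97, 97, 99, 98, 98, 99, 98, 98, 99, 98, 98, 98, 98, 125, 148, 146, 148, 148, 151, 153]
244 [40, 75, 82, 59, 59, 59, 61, 72, 65, 49, 31, 31, 32, 33, 32, 35, 33, 34, 33, 33, 32, 68, 98, 98, 99, 98, 99, 99, 99, 100, 99, 99, 100, 100, 100, 99, 99, 100, 100, 99, 100, 99, 100, 99, 100, 100, 101, 100, 100, 100, 100, 101, 101, 101, 100, 101, 101, 101, 108, 149, 147, 147, 147, 152, 153]
246 [38, 88, 74, 59, 59, 58, 67, 70, 68, 36, 31, 31, 31, 31, 32, 34, 32, 33, 34, 31, 45, 85, 96, 97, 96, 96, 97, 97, 97, 97, 97, 97, 98, 97, 98, 97, 97, 98, 96, 98, 98, 97, 98, 98, 97, 97, 97, 97, 98, 97, 97, 98, 98, 99, 98, 98, 98, 97, 115, 149, 147, 147, 147, 151, 153]
[62, 63, 61, 63, 62, 63, 62, 61, 63, 72, 87, 94, 98, 101, 100, 100, 97, 95, 90, 79, 65, 61, 53, 40, 40, 40, 38, 39, 38, 38, 38, 38]
[243.95466454 159.41039785] [245.35682889 198.23574857]
```

>>> move_arm(motion=[{"tx":0,"ty":0,"tz":0.004,"twist":0},{"tx":0,"ty":0,"tz":0.004,"twist":0},{"tx":0,"ty":0,"tz":0.003,"twist":0},{"tx":0,"ty":0,"tz":0,"twist":0}], squeeze=12)

```text
clock: 31.75
position: [0.5416, -0.0919, 0.1518]
ee_rot: [0.0, 3.136, 0.0]
force: [-0.9, 0.5, 12.9]
width: 0.323
gripper_force: 12.0
```

```bash
python3 -c "
from h import *
save('scene','s16.png');axis('scene','thick_tube')
im=edges('s16.png',(242,244,246),155,208)
print(im[190:206,232:258])
x,y,z=arm.observe()['position']
print(x,y,z,proj('scene',(x+.015,y,z-.101+.134)),proj('scene',(x+.015,y,z-.101)))"
```

```text
thick_tube scene 0.6 520 foot px [245.7 199.5] cap px [245.  149.5] w 11.2
242 [31, 33, 32, 33, 34, 32, 30, 54, 95, 96, 96, 96, 96, 97, 97, 97, 96, 96, 97, 96, 97, 97, 97, 96, 98, 98, 98, 97, 96, 97, 97, 97, 97, 97, 97, 97, 97, 97, 97, 97, 97, 97, 96, 97, 142, 148, 147, 147, 152, 153, 153, 153, 153]
244 [31, 33, 32, 32, 32, 34, 31, 45, 97, 98, 99, 98, 98, 98, 99, 98, 99, 99, 98, 99, 99, 100, 100, 98, 99, 99, 99, 99, 100, 100, 100, 100, 100, 100, 101, 101, 100, 100, 100, 101, 100, 100, 102, 100, 113, 147, 147, 148, 152, 153, 154, 153, 153]
246 [32, 33, 31, 31, 32, 32, 31, 59, 95, 96, 97, 97, 97, 97, 97, 97, 97, 97, 97, 98, 98, 97, 97, 97, 97, 97, 97, 98, 98, 98, 97, 98, 98, 98, 98, 97, 97, 97, 98, 98, 98, 99, 98, 99, 114, 147, 147, 147, 152, 153, 153, 154, 153]
[[251 236 147 147 148 147 148 129  93  92  97 101 101  99  97  95  90  84
  111 147 147 147 146 147 148 147]
 [150 149 147 147 147 147 147 130  93  93  97 100 100 100  97  96  91  84
  111 146 147 147 147 147 146 145]
 [147 147 147 147 147 147 148 139 108  92  97 101 100  99  97  94  91  83
  112 148 147 146 147 146 147 146]
 [
[... 831 characters left out ...]
147
  147 147 147 147 147 146 147 147]
 [148 147 148 148 147 148 148 147 147 147 147 147 147 147 147 147 147 147
  147 147 147 146 147 147 147 146]
 [147 148 147 147 147 147 148 146 147 147 147 147 148 147 147 147 146 147
  147 147 147 147 147 146 147 147]
 [154 153 153 154 153 152 152 152 152 152 152 152 152 151 152 151 152 152
  151 152 151 151 151 148 149 150]
 [153 153 153 153 154 153 153 154 153 153 153 153 153 152 153 153 153 153
  153 153 153 152 152 153 153 153]
 [153 154 153 153 154 153 153 153 153 153 153 153 154 152 153 153 153 153
  153 153 152 152 153 152 153 152]]
0.5415967745003463 -0.09188008818627848 0.15179665518243868 [244.08526694 162.83109386] [245.47174887 201.23500129]
```

```bash
python3 -c "
from h import *
o=arm.observe();print(o['force'],o['ft_torque'])
for a in range(3):
  arm.get_image('scene');o=arm.observe();print(o['clock'],o['force'].round(2),o['ft_torque'].round(3),o['position'].round(4))
for n in ('s6','s8','s9','s15','s16'):
  im=cv2.imread('pics/%s.png'%n).astype(int).mean(2).astype(int);print(n,im[197:203,236:256].tolist())
"
```

```text
[ 0.43446624  0.99058398 12.67028985] [ 0.19435736 -0.24307894  0.02108422]
31.9 [ 0.42  0.57 11.42] [ 0.193 -0.231  0.045] [ 0.5416 -0.0919  0.1518]
31.95 [ 0.63  0.45 12.  ] [ 0.169 -0.271  0.002] [ 0.5416 -0.0919  0.1518]
32.0 [ 0.07  1.16 12.3 ] [ 0.203 -0.247 -0.055] [ 0.5416 -0.0919  0.1518]
s6 [[146, 147, 140, 129, 133, 142, 146, 150, 152, 152, 152, 149, 144, 136, 131, 142, 147, 146, 147, 147], [148, 148, 147, 145, 142, 143, 147, 150, 153, 153, 151, 148, 145, 144, 147, 147, 147, 146, 147, 147], [148, 147, 148, 147, 148, 148, 148, 149, 150, 150, 149, 148, 148, 147, 147, 147, 147, 147, 146, 146], [147, 148, 148, 148, 148, 147, 147, 147, 146, 147, 148, 148, 146, 146, 147, 147, 147, 147, 147, 147], [148, 147, 148, 148, 147, 147, 147, 148, 147, 147, 147, 147, 148, 147, 147, 147, 146, 147, 147, 147], [148, 148, 148, 148, 147, 147, 147, 147, 147, 147, 147, 147, 147, 147, 147, 147, 147, 147, 147, 147]]
s8 [[147, 147, 140, 128, 132, 141, 147, 150, 152, 152, 151, 148, 143, 136, 133, 141, 147, 147, 147, 146], [147, 148, 147, 145, 141, 142, 146, 150, 152, 152, 151, 149, 145, 145, 147, 147
[... 1568 characters left out ...]
, 147, 147, 148, 148, 148, 146, 147, 147, 147, 147, 148, 147, 146, 147, 147, 147, 147, 146]]
s16 [[148, 148, 141, 128, 114, 92, 96, 101, 102, 101, 98, 96, 91, 89, 113, 142, 146, 146, 147, 146], [147, 148, 147, 146, 133, 108, 97, 101, 100, 100, 99, 95, 104, 129, 147, 147, 147, 146, 147, 147], [147, 147, 148, 146, 147, 146, 142, 127, 113, 112, 114, 121, 131, 147, 146, 147, 147, 147, 146, 147], [148, 147, 147, 147, 148, 147, 148, 146, 147, 147, 147, 146, 147, 147, 147, 147, 147, 147, 147, 146], [147, 148, 148, 147, 147, 147, 147, 147, 147, 147, 147, 147, 147, 147, 147, 147, 147, 146, 147, 147], [147, 147, 148, 146, 147, 147, 147, 147, 148, 147, 147, 147, 146, 147, 147, 147, 147, 147, 147, 146]]
```

>>> move_arm(motion=[{"tx":0,"ty":0,"tz":-0.006,"twist":0},{"tx":0.003,"ty":-0.0015,"tz":0,"twist":0},{"tx":0,"ty":0,"tz":0.004,"twist":0},{"tx":0,"ty":0,"tz":0.003,"twist":0},{"tx":0,"ty":0,"tz":0,"twist":0}])

```text
clock: 32.5
position: [0.5353, -0.0935, 0.1476]
ee_rot: [-0.001, -3.14, -0.0]
force: [0.9, 1.0, -1.7]
width: 0.319
gripper_force: 12.0
```

```bash
cat >> h.py <<'E'
def ft(n=3):
    F=[];M=[]
    for _ in range(n):
        arm.get_image('scene');o=arm.observe();F.append(o['force']);M.append(o['ft_torque'])
    F=np.mean(F,0);M=np.mean(M,0)
    print('clock',round(o['clock'],2),'pos',o['position'].round(4),'F',F.round(2),'M',M.round(3),'w',round(o['width'],3))
E
python3 -c "
from h import *
ft()"
```

```text
clock 32.65 pos [ 0.5356 -0.0935  0.1481] F [-1.14  0.19 -1.6 ] M [ 0.308  0.292 -0.013] w 0.323
```

>>> move_arm(motion=[{"tx":0,"ty":0,"tz":0.004,"twist":0},{"tx":0,"ty":0,"tz":0.004,"twist":0},{"tx":0,"ty":0,"tz":0,"twist":0}])

```text
clock: 32.95
position: [0.5357, -0.0935, 0.1399]
ee_rot: [-0.001, -3.14, -0.0]
force: [-2.2, 1.8, -2.4]
width: 0.32
gripper_force: 12.0
```

Entering freely. Continue down.

>>> move_arm(motion=[{"tx":0,"ty":0,"tz":0.005,"twist":0},{"tx":0,"ty":0,"tz":0.005,"twist":0},{"tx":0,"ty":0,"tz":0.004,"twist":0},{"tx":0,"ty":0,"tz":0,"twist":0}])

```text
clock: 33.35
position: [0.5357, -0.0936, 0.1258]
ee_rot: [-0.001, -3.14, -0.0]
force: [-1.7, 1.2, -2.8]
width: 0.321
gripper_force: 12.0
```

>>> move_arm(motion=[{"tx":0,"ty":0,"tz":0.005,"twist":0},{"tx":0,"ty":0,"tz":0.004,"twist":0},{"tx":0,"ty":0,"tz":0.003,"twist":0},{"tx":0,"ty":0,"tz":0,"twist":0}], squeeze=6)

```text
clock: 33.75
position: [0.536, -0.0939, 0.1141]
ee_rot: [-0.002, -3.141, 0.0]
force: [-1.3, 1.4, -2.0]
width: 0.318
gripper_force: 6.0
```

>>> move_arm(motion=[{"tx":0,"ty":0,"tz":0.004,"twist":0},{"tx":0,"ty":0,"tz":0.003,"twist":0},{"tx":0,"ty":0,"tz":0,"twist":0}])

```text
clock: 34.05
position: [0.536, -0.0938, 0.1071]
ee_rot: [-0.001, -3.141, 0.0]
force: [0.1, 1.0, -3.0]
width: 0.324
gripper_force: 6.0
```

>>> move_arm(motion=[{"tx":0,"ty":0,"tz":0.003,"twist":0},{"tx":0,"ty":0,"tz":0.002,"twist":0},{"tx":0,"ty":0,"tz":0,"twist":0}])

```text
clock: 34.35
position: [0.5368, -0.0936, 0.103]
ee_rot: [0.001, 3.14, 0.0]
force: [-1.3, 1.3, 3.4]
width: 0.323
gripper_force: 6.0
```

>>> move_arm(motion=[{"tx":0,"ty":0,"tz":-0.001,"twist":0},{"tx":0,"ty":0,"tz":0,"twist":0},{"tx":0,"ty":0,"tz":0,"twist":0},{"tx":0,"ty":0,"tz":0,"twist":0},{"tx":0,"ty":0,"tz":-0.02,"twist":0},{"tx":0,"ty":0,"tz":-0.04,"twist":0},{"tx":0,"ty":0,"tz":-0.04,"twist":0},{"tx":0,"ty":0,"tz":-0.04,"twist":0},{"tx":0,"ty":0,"tz":-0.04,"twist":0},{"tx":0,"ty":0.03,"tz":-0.02,"twist":0},{"tx":0,"ty":0.04,"tz":0,"twist":0},{"tx":0,"ty":0.04,"tz":0,"twist":0}], gripper=0)

```text
clock: 35.55
position: [0.5365, 0.017, 0.3046]
ee_rot: [0.004, 3.139, 0.0]
force: [0.7, -0.6, -0.1]
width: 0.499
gripper_force: 0.0
```

```bash
python3 -c "
from h import *
rel((.538,.243),.2,90)
save('scene','s17.png');save('top','t17.png')
for n in ('thin_tube_mid','thin_tube_foot','thick_tube_mid','thick_tube_foot','narrow_hole','block_mid'):both(n)
axis('top','thin_tube');axis('scene','thin_tube')
axis('scene','thick_tube')"
```

```text
clock 35.55 pos [0.5365 0.017  0.3046] tool y deg 89.85 zdir [ 0.002  0.    -1.   ] tx,ty,tz [-0.0007  0.226   0.1047] twist(deg) -0.15 w 0.499 F [ 0.7 -0.6 -0.1] gf 0.0
thin_tube_mid [([0.689, 0.438], 0.69)] [([0.325, 0.527], 0.53)]
    [0.5226 0.2384 0.0874] gap 0.0071
thin_tube_foot [([0.472, 0.553], 0.62), ([0.676, 0.45], 0.56)] [([0.336, 0.572], 0.54)]
    [ 0.489   0.07   -0.0039] gap 0.3417
thick_tube_mid [([0.475, 0.479], 0.7)] [([0.543, 0.516], 0.7), ([0.531, 0.352], 0.37)]
    [ 0.5301 -0.0918  0.0923] gap 0.0002
thick_tube_foot [([0.476, 0.537], 0.73), ([0.72, 0.5], 0.4)] [([0.546, 0.527], 0.51)]
    [ 0.5298 -0.0967  0.0087] gap 0.0082
narrow_hole [([0.42, 0.504], 0.64)] [([0.589, 0.525], 0.72)]
    [ 0.5222 -0.1682  0.064 ] gap 0.0077
block_mid [([0.449, 0.528], 0.7)] [([0.567, 0.528], 0.55)]
    [ 0.5259 -0.1332  0.0255] gap 0.0005
thin_tube top 0.73 270 foot px [172.1 221.6] cap px [159.5 184.5] w 8.6
thin_tube scene 0.61 145 foot px [353.2 168.4] cap px [369.  155.9] w 7.5
thick_tube scene 0.69 421 foot px [245.2 198.6] cap px [243.5 160.4] w 11.5
```

>>> move_arm(motion=[{"tx":-0.004,"ty":0.04,"tz":0,"twist":0},{"tx":0,"ty":0.045,"tz":0,"twist":0},{"tx":0,"ty":0.045,"tz":0,"twist":0},{"tx":0,"ty":0.045,"tz":0,"twist":0},{"tx":0,"ty":0.035,"tz":0.02,"twist":0},{"tx":0,"ty":0.014,"tz":0.04,"twist":0},{"tx":0,"ty":0,"tz":0.04,"twist":0},{"tx":0,"ty":0,"tz":0.04,"twist":0},{"tx":0,"ty":0,"tz":0.04,"twist":0},{"tx":0,"ty":0,"tz":0.02,"twist":0},{"tx":0,"ty":0,"tz":0,"twist":0}], gripper=-0.3)

```text
clock: 37.5
position: [0.5384, 0.2393, 0.1005]
ee_rot: [-0.001, -3.136, 0.004]
force: [-0.4, -0.3, 0.0]
width: 0.651
gripper_force: 0.0
```

>>> move_arm(motion=[{"tx":0,"ty":0,"tz":0,"twist":0},{"tx":0,"ty":0,"tz":0,"twist":0},{"tx":0,"ty":0,"tz":0,"twist":0},{"tx":0,"ty":0,"tz":0,"twist":0},{"tx":0,"ty":0,"tz":0,"twist":0},{"tx":0,"ty":0,"tz":0,"twist":0}], gripper=1, squeeze=8)

```text
clock: 38.1
position: [0.5407, 0.2405, 0.1041]
ee_rot: [0.001, 3.141, 0.001]
force: [-0.4, -1.1, 2.2]
width: 0.236
gripper_force: 8.0
```

>>> move_arm(motion=[{"tx":0,"ty":0,"tz":-0.015,"twist":0},{"tx":0,"ty":0,"tz":-0.025,"twist":0},{"tx":0,"ty":0,"tz":-0.03,"twist":0},{"tx":0,"ty":0,"tz":-0.03,"twist":0},{"tx":0,"ty":0,"tz":-0.02,"twist":0},{"tx":-0.02,"ty":0,"tz":0,"twist":0},{"tx":-0.03,"ty":0,"tz":0,"twist":0},{"tx":-0.03,"ty":0,"tz":0,"twist":0},{"tx":-0.02,"ty":0,"tz":0.01,"twist":0},{"tx":0,"ty":0,"tz":0.03,"twist":0},{"tx":0,"ty":0,"tz":0.03,"twist":0},{"tx":0,"ty":0,"tz":0.01,"twist":0}])

```text
clock: 39.3
position: [0.6384, 0.2393, 0.14]
ee_rot: [-0.002, -3.136, 0.004]
force: [-0.7, -0.5, -1.8]
width: 0.237
gripper_force: 8.0
```

```bash
python3 -c "
from h import *
rel((.535,.2405),.144,90);shoot();both('thin_tube_foot')"
```

```text
clock 39.3 pos [0.6384 0.2393 0.14  ] tool y deg 89.94 zdir [-0.005 -0.002 -1.   ] tx,ty,tz [ 0.1035  0.0011 -0.0035] twist(deg) -0.06 w 0.237 F [-0.7 -0.5 -1.8] gf 8.0
thin_tube_foot [([0.702, 0.473], 0.65)] [([0.334, 0.492], 0.68)]
    [0.5677 0.2359 0.072 ] gap 0.004
```

>>> move_arm(motion=[{"tx":0.012,"ty":0,"tz":0,"twist":0},{"tx":0.014,"ty":0,"tz":0,"twist":0},{"tx":0.014,"ty":0,"tz":0,"twist":0},{"tx":0.014,"ty":0,"tz":0,"twist":0},{"tx":0.014,"ty":0,"tz":0,"twist":0},{"tx":0.012,"ty":0,"tz":0,"twist":0},{"tx":0.01,"ty":0,"tz":0,"twist":0},{"tx":0.008,"ty":0,"tz":0,"twist":0},{"tx":0.006,"ty":0,"tz":0,"twist":0},{"tx":0,"ty":0,"tz":0,"twist":0}], squeeze=3)

```text
clock: 40.5
position: [0.5355, 0.2404, 0.1435]
ee_rot: [-0.001, -3.141, 0.0]
force: [-0.1, 0.3, -0.6]
width: 0.236
gripper_force: 3.0
```

```bash
python3 -c "
from h import *
rel((.535,.2405),.144,90);save('scene','s18.png');arm.get_image('top');both('thin_tube_foot');r=axis('scene','thin_tube')
im=edges('s18.png',[],0,1)
a,b=[p*[512,384] for p in r];u=(a-b)/np.linalg.norm(a-b)
print([(round(float(q[1]),1),int(im[int(q[1]),int(q[0])])) for q in (b+u*t for t in np.arange(5,np.linalg.norm(a-b)+8,1))])
o=arm.observe()['position']
for th in(-5,0,5,10):
  t=np.radians(th);A=np.array([np.sin(t),0,np.cos(t)]);n=np.array([np.cos(t),0,-np.sin(t)]);f=o+[0,0,.019]-A*.12
  print(th,proj('scene',f+.134*A+.011*n).round(1),proj('scene',f+.011*n).round(1))"
```

```text
clock 40.5 pos [0.5355 0.2404 0.1435] tool y deg 89.98 zdir [-0.001 -0.    -1.   ] tx,ty,tz [ 0.0005  0.0001 -0.0005] twist(deg) -0.02 w 0.236 F [-0.1  0.3 -0.6] gf 3.0
thin_tube_foot [([0.691, 0.47], 0.64)] [([0.67, 0.401], 0.27)]
    [ 0.703  -0.0742  0.3038] gap 0.3876
thin_tube scene 0.9 350 foot px [356.7 183.5] cap px [367.7 133.3] w 8.3
[(138.2, 47), (139.2, 31), (140.2, 30), (141.1, 34), (142.1, 31), (143.1, 29), (144.1, 27), (145.0, 79), (146.0, 103), (147.0, 103), (148.0, 103), (148.9, 102), (149.9, 101), (150.9, 101), (151.9, 102), (152.9, 100), (153.8, 101), (154.8, 100), (155.8, 101), (156.8, 101), (157.7, 101), (158.7, 101), (159.7, 100), (160.7, 100), (161.6, 101), (162.6, 101), (163.6, 100), (164.6, 99), (165.6, 101), (166.5, 100), (167.5, 100), (168.5, 100), (169.5, 98), (170.4, 98), (171.4, 99), (172.4, 99), (173.4, 97), (174.3, 99), (175.3, 98), (176.3, 100), (177.3, 101), (178.3, 98), (179.2, 99), (180.2, 100), (181.2, 99), (182.2, 97), (183.1, 91), (184.1, 118), (185.1, 122), (186.1, 125), (187.0, 125), (188.0, 124), (189.0, 124), (190.0, 124), (190.9, 123)]
-5 [363.  146.9] [357.1 186.9]
0 [363.1 147.4] [355.6 185. ]
5 [363.3 148. ] [354.2 182.9]
10 [363.3 148.5] [352.9 180.6]
```

>>> move_arm(motion=[{"tx":-0.01,"ty":0,"tz":0,"twist":0},{"tx":-0.005,"ty":0,"tz":-0.015,"twist":0},{"tx":0,"ty":0,"tz":-0.03,"twist":0},{"tx":0,"ty":0,"tz":-0.02,"twist":0.091},{"tx":0,"ty":0,"tz":-0.015,"twist":0.091},{"tx":0,"ty":0,"tz":0,"twist":0.091},{"tx":0,"ty":0,"tz":0,"twist":0.091},{"tx":0,"ty":0,"tz":0,"twist":0.091},{"tx":0,"ty":0,"tz":0,"twist":0.091},{"tx":0,"ty":0,"tz":0,"twist":0.091},{"tx":0,"ty":0,"tz":0,"twist":0.091},{"tx":0,"ty":0,"tz":0,"twist":0.091}], squeeze=12)

```text
clock: 41.95
position: [0.5523, 0.2401, 0.2236]
ee_rot: [1.893, 2.507, 0.0]
force: [0.8, -0.0, -1.0]
width: 0.232
gripper_force: 12.0
```

```bash
python3 -c "
from h import *
rel((.555,.12),.12,0);print(arm.observe()['joints'].round(2))"
```

```text
clock 41.95 pos [0.5523 0.2401 0.2236] tool y deg 15.89 zdir [ 0. -0. -1.] tx,ty,tz [-0.1163 -0.0303  0.1036] twist(deg) 15.89 w 0.232 F [ 0.8 -0.  -1. ] gf 12.0
[-0.79  0.41  0.41  1.66 -0.18  1.11 -0.05]
```

>>> move_arm(motion=[{"tx":0,"ty":0,"tz":0,"twist":0.091},{"tx":0,"ty":0,"tz":0,"twist":0.091},{"tx":0,"ty":0,"tz":0,"twist":0.091},{"tx":-0.025,"ty":0.005,"tz":0,"twist":0},{"tx":-0.035,"ty":0.006,"tz":0,"twist":0},{"tx":-0.035,"ty":0.006,"tz":0,"twist":0},{"tx":-0.023,"ty":0.004,"tz":0.02,"twist":0},{"tx":0,"ty":0,"tz":0.04,"twist":0},{"tx":0,"ty":0,"tz":0.035,"twist":0},{"tx":0,"ty":0,"tz":0.013,"twist":0},{"tx":0,"ty":0,"tz":0,"twist":0}])

```text
clock: 43.05
position: [0.5546, 0.1201, 0.1142]
ee_rot: [-2.376, -2.054, 0.005]
force: [0.1, -0.3, -0.5]
width: 0.233
gripper_force: 12.0
```

>>> move_arm(motion=[{"tx":0,"ty":0,"tz":0.005,"twist":0},{"tx":0,"ty":0,"tz":0.003,"twist":0},{"tx":0,"ty":0,"tz":0,"twist":0}], squeeze=3)

```text
clock: 43.35
position: [0.5557, 0.1207, 0.1084]
ee_rot: [2.376, 2.054, 0.002]
force: [-0.6, 0.4, -1.1]
width: 0.236
gripper_force: 3.0
```

>>> move_arm(motion=[{"tx":0,"ty":0,"tz":0.003,"twist":0},{"tx":0,"ty":0,"tz":0.002,"twist":0},{"tx":0,"ty":0,"tz":0,"twist":0}])

```text
clock: 43.65
position: [0.555, 0.1205, 0.1025]
ee_rot: [-2.377, -2.054, 0.0]
force: [-0.2, -1.0, -2.3]
width: 0.24
gripper_force: 3.0
```

>>> move_arm(motion=[{"tx":0,"ty":0,"tz":0.003,"twist":0},{"tx":0,"ty":0,"tz":0,"twist":0}])

```text
clock: 43.85
position: [0.5549, 0.1204, 0.0993]
ee_rot: [-2.377, -2.054, 0.001]
force: [0.2, 0.4, -1.4]
width: 0.237
gripper_force: 3.0
```

>>> move_arm(motion=[{"tx":0,"ty":0,"tz":0.003,"twist":0},{"tx":0,"ty":0,"tz":0,"twist":0}])

```text
clock: 44.05
position: [0.5549, 0.1204, 0.0962]
ee_rot: [-2.377, -2.054, 0.001]
force: [0.3, -0.3, -0.5]
width: 0.235
gripper_force: 3.0
```

>>> move_arm(motion=[{"tx":0,"ty":0,"tz":0.003,"twist":0},{"tx":0,"ty":0,"tz":0,"twist":0}])

```text
clock: 44.25
position: [0.5549, 0.1204, 0.0932]
ee_rot: [-2.377, -2.054, 0.001]
force: [-0.4, 0.0, -0.8]
width: 0.235
gripper_force: 3.0
```

>>> move_arm(motion=[{"tx":0,"ty":0,"tz":0.002,"twist":0},{"tx":0,"ty":0,"tz":0,"twist":0}])

```text
clock: 44.45
position: [0.555, 0.1204, 0.0914]
ee_rot: [-2.377, -2.054, 0.0]
force: [0.1, 0.2, -1.3]
width: 0.233
gripper_force: 3.0
```

```bash
python3 -c "
from h import *
ft(2);save('scene','s19.png');r=axis('scene','thin_tube')
im=edges('s19.png',[int(r[0][0]*512+k) for k in(0,2)],150,215)
x,y,z=arm.observe()['position']
for d in (0,.01): print(d,proj('scene',(x+.011,y,d+.134)).round(1),proj('scene',(x+.011,y,d)).round(1))"
```

```text
clock 44.55 pos [0.5551 0.1204 0.0916] F [-0.34 -0.16 -0.22] M [-0.103  0.043  0.035] w 0.237
thin_tube scene 0.49 157 foot px [313.5 204.6] cap px [316.1 182.6] w 7.7
313 [32, 34, 62, 85, 71, 63, 54, 53, 60, 59, 60, 59, 60, 57, 36, 103, 99, 81, 63, 44, 37, 38, 41, 51, 51, 59, 65, 69, 75, 83, 76, 85, 81, 83, 85, 85, 88, 88, 91, 91, 92, 93, 96, 100, 101, 101, 102, 101, 101, 102, 102, 102, 101, 102, 101, 39, 51, 37, 36, 37, 37, 37, 52, 58, 59]
315 [88, 80, 44, 33, 39, 34, 35, 33, 34, 50, 52, 51, 60, 53, 45, 57, 55, 51, 46, 44, 55, 54, 66, 96, 107, 119, 121, 127, 129, 131, 130, 130, 95, 95, 97, 96, 98, 97, 98, 97, 98, 99, 98, 99, 98, 97, 97, 96, 97, 96, 96, 95, 94, 93, 82, 37, 36, 37, 37, 37, 34, 37, 37, 38, 51]
0 [322.  169.6] [317.5 205.6]
0.01 [322.3 166.7] [317.8 203.1]
```

>>> move_arm(motion=[{"tx":0,"ty":0,"tz":0.002,"twist":0},{"tx":-0.003,"ty":0,"tz":0,"twist":0},{"tx":-0.003,"ty":0,"tz":0,"twist":0},{"tx":-0.002,"ty":0,"tz":0,"twist":0},{"tx":0,"ty":0,"tz":0,"twist":0}])

```text
clock: 45.15
position: [0.5539, 0.1119, 0.0897]
ee_rot: [2.378, 2.053, -0.0]
force: [-0.5, 0.1, -0.8]
width: 0.237
gripper_force: 3.0
```

```bash
python3 -c "
from h import *
ft(1);save('scene','s20.png')
im=cv2.imread('pics/s20.png').astype(int).mean(2).astype(int)
for r in (175,180,185,190,195,200,203,204,205,206): print(r,im[r,304:328].tolist())
x,y,z=arm.observe()['position']
print([proj('scene',(x+.011,y,h)).round(1).tolist() for h in (0,.05,.1)])"
```

```text
clock 45.2 pos [0.5539 0.1122 0.0897] F [0.1  0.08 0.11] M [-0.088  0.12   0.033] w 0.237
175 [57, 58, 59, 58, 50, 37, 59, 96, 120, 129, 128, 128, 129, 128, 129, 128, 128, 128, 128, 128, 129, 129, 128, 130]
180 [59, 58, 58, 58, 58, 60, 109, 142, 129, 129, 119, 113, 129, 128, 128, 129, 129, 130, 129, 129, 129, 129, 129, 128]
185 [38, 35, 38, 36, 41, 63, 86, 93, 97, 100, 99, 95, 78, 48, 36, 38, 38, 36, 37, 36, 37, 37, 38, 38]
190 [60, 59, 58, 54, 68, 96, 97, 96, 99, 98, 95, 82, 56, 37, 36, 36, 37, 38, 37, 38, 37, 38, 38, 38]
195 [58, 59, 52, 56, 87, 101, 101, 98, 98, 95, 84, 59, 38, 37, 37, 36, 38, 37, 36, 37, 38, 38, 38, 38]
200 [59, 59, 66, 84, 101, 105, 102, 100, 96, 90, 70, 37, 37, 37, 37, 37, 37, 36, 39, 37, 38, 37, 38, 38]
203 [59, 58, 68, 89, 102, 105, 103, 98, 95, 77, 47, 38, 38, 37, 38, 37, 38, 37, 37, 37, 38, 38, 37, 37]
204 [59, 59, 62, 85, 104, 103, 101, 98, 93, 74, 37, 36, 37, 37, 37, 37, 37, 37, 38, 38, 38, 38, 38, 39]
205 [60, 59, 59, 52, 48, 72, 85, 76, 56, 38, 37, 37, 37, 36, 39, 38, 37, 37, 38, 37, 38, 36, 38, 38]
206 [59, 59, 59, 59, 52, 38, 36, 38, 37, 39, 38, 37, 37, 37, 37, 37, 38, 37, 38, 37, 38, 37, 37, 37]
[[314.8, 205.8], [316.3, 193.0], [317.9, 179.4]]
```

>>> move_arm(motion=[{"tx":0,"ty":0,"tz":0,"twist":0},{"tx":0,"ty":0,"tz":0,"twist":0},{"tx":0,"ty":0,"tz":0,"twist":0},{"tx":0,"ty":0,"tz":-0.006,"twist":0},{"tx":-0.004,"ty":0,"tz":-0.005,"twist":0},{"tx":-0.003,"ty":0,"tz":0,"twist":0},{"tx":0,"ty":0,"tz":0,"twist":0}], gripper=0.3)

```text
clock: 45.95
position: [0.553, 0.1048, 0.101]
ee_rot: [2.378, 2.053, 0.001]
force: [0.1, -1.2, -0.7]
width: 0.352
gripper_force: 0.0
```

```bash
python3 -c "
from h import *
ft(1);save('scene','s21.png')
im=cv2.imread('pics/s21.png').astype(int).mean(2).astype(int)
for r in (185,190,195,200,203,204,205,206,207): print(r,im[r,304:328].tolist())
x,y,z=arm.observe()['position']
print([proj('scene',(x+.011,y,h)).round(1).tolist() for h in (0,.05,.1)])"
```

```text
clock 46.0 pos [0.5529 0.1052 0.1008] F [ 0.23  0.22 -0.23] M [-0.1    0.075  0.044] w 0.35
185 [38, 39, 37, 58, 83, 91, 95, 99, 100, 97, 84, 57, 38, 37, 36, 35, 38, 35, 37, 37, 37, 38, 37, 38]
190 [58, 50, 40, 62, 84, 92, 97, 99, 98, 94, 76, 42, 38, 37, 37, 37, 37, 37, 37, 37, 37, 36, 38, 37]
195 [52, 37, 46, 72, 92, 94, 98, 99, 97, 90, 70, 37, 36, 37, 37, 37, 37, 38, 38, 36, 36, 38, 38, 38]
200 [59, 60, 68, 86, 94, 97, 99, 98, 95, 81, 57, 37, 38, 37, 38, 37, 38, 38, 38, 37, 37, 38, 38, 38]
203 [59, 59, 71, 93, 97, 97, 99, 97, 95, 78, 47, 37, 37, 38, 37, 37, 36, 37, 37, 37, 37, 38, 37, 37]
204 [58, 59, 64, 85, 98, 99, 100, 97, 93, 75, 41, 36, 37, 37, 37, 37, 38, 37, 38, 38, 38, 37, 36, 39]
205 [59, 59, 59, 56, 65, 89, 100, 87, 64, 54, 38, 36, 38, 37, 37, 36, 37, 38, 37, 37, 36, 38, 39, 38]
206 [59, 59, 59, 59, 51, 37, 38, 37, 37, 38, 37, 37, 37, 37, 38, 38, 37, 38, 37, 37, 38, 37, 38, 38]
207 [59, 59, 59, 58, 51, 38, 37, 36, 36, 37, 37, 36, 35, 37, 37, 38, 37, 36, 37, 38, 37, 39, 38, 38]
[[312.4, 205.9], [313.8, 193.1], [315.3, 179.5]]
```

>>> move_arm(motion=[{"tx":-0.003,"ty":0,"tz":0,"twist":0},{"tx":0,"ty":0,"tz":0,"twist":0},{"tx":0,"ty":0,"tz":0,"twist":0},{"tx":0,"ty":0,"tz":0,"twist":0}], gripper=1, squeeze=15)

```text
clock: 46.45
position: [0.5524, 0.1026, 0.1005]
ee_rot: [-2.377, -2.054, 0.0]
force: [-0.1, -0.4, -0.8]
width: 0.233
gripper_force: 15.0
```

>>> move_arm(motion=[{"tx":0,"ty":0,"tz":-0.02,"twist":0},{"tx":0,"ty":0,"tz":-0.04,"twist":0},{"tx":0,"ty":0,"tz":-0.045,"twist":0},{"tx":0,"ty":0,"tz":-0.03,"twist":0},{"tx":0,"ty":0,"tz":0,"twist":0}])

```text
clock: 46.95
position: [0.5549, 0.1029, 0.2399]
ee_rot: [2.375, 2.052, 0.011]
force: [-0.3, -0.5, -0.3]
width: 0.231
gripper_force: 15.0
```

```bash
python3 -c "
from h import *
rel((.5195,-.1677),.163,-9)"
```

```text
clock 46.95 pos [0.5549 0.1029 0.2399] tool y deg -8.33 zdir [ 0.007  0.003 -1.   ] tx,ty,tz [-0.2732  0.0037  0.0759] twist(deg) 0.67 w 0.231 F [-0.3 -0.5 -0.3] gf 15.0
```

>>> move_arm(motion=[{"tx":-0.02,"ty":0,"tz":-0.035,"twist":0},{"tx":-0.03,"ty":0,"tz":-0.03,"twist":0},{"tx":-0.045,"ty":0.001,"tz":0,"twist":0},{"tx":-0.045,"ty":0.001,"tz":0,"twist":0},{"tx":-0.045,"ty":0.001,"tz":0,"twist":0},{"tx":-0.045,"ty":0.001,"tz":0,"twist":0},{"tx":-0.03,"ty":0,"tz":0,"twist":0},{"tx":-0.013,"ty":0,"tz":0.03,"twist":0},{"tx":0,"ty":0,"tz":0.04,"twist":0},{"tx":0,"ty":0,"tz":0.04,"twist":0},{"tx":0,"ty":0,"tz":0.025,"twist":0},{"tx":0,"ty":0,"tz":0,"twist":0}])

```text
clock: 48.15
position: [0.5146, -0.167, 0.1619]
ee_rot: [-2.373, -2.051, 0.007]
force: [0.3, 0.4, -1.8]
width: 0.236
gripper_force: 15.0
```

```bash
python3 -c "
from h import *
ft(2)
rel((.5195,-.1677),.163,-9)
save('scene','s22.png')
im=cv2.imread('pics/s22.png').astype(int).mean(2).astype(int)
for r in range(180,204): print(r,im[r,204:232].tolist())
x,y,z=arm.observe()['position']
f=z-.1005
print('foot z',f,'pred tube foot: front',proj('scene',(x+.011,y,f)).round(1),'L/R',proj('scene',(x,y-.011,f)).round(1),proj('scene',(x,y+.011,f)).round(1))
h=(.5195,-.1677,.06);print('hole',[proj('scene',np.array(h)+d).round(1).tolist() for d in ((.016,0,0),(-.016,0,0),(0,-.016,0),(0,.016,0))])"
```

```text
clock 48.25 pos [ 0.5166 -0.1681  0.1655] F [-0.25 -0.53 -0.19] M [-0.089  0.043  0.007] w 0.231
clock 48.25 pos [ 0.5166 -0.1681  0.1655] tool y deg -8.34 zdir [-0.001 -0.    -1.   ] tx,ty,tz [0.0008 0.0028 0.0025] twist(deg) 0.66 w 0.231 F [ 0.1 -0.7 -0.7] gf 15.0
180 [60, 61, 61, 61, 60, 60, 61, 72, 91, 96, 100, 100, 97, 92, 83, 70, 61, 61, 60, 60, 61, 61, 60, 62, 62, 62, 61, 62]
181 [60, 60, 60, 61, 61, 61, 61, 73, 90, 98, 100, 100, 98, 92, 84, 70, 62, 61, 61, 61, 61, 61, 61, 63, 61, 62, 62, 62]
182 [61, 61, 60, 61, 61, 61, 62, 72, 89, 96, 100, 100, 98, 93, 84, 71, 62, 61, 62, 61, 61, 62, 61, 60, 62, 61, 62, 61]
183 [61, 60, 61, 61, 61, 61, 62, 71, 88, 97, 100, 99, 97, 93, 87, 74, 62, 62, 62, 61, 62, 62, 62, 61, 61, 60, 60, 62]
184 [60, 61, 62, 62, 61, 61, 62, 68, 85, 97, 100, 100, 99, 94, 86, 73, 62, 62, 61, 61, 62, 62, 62, 62, 63, 62, 62, 61]
185 [62, 61, 61, 61, 61, 61, 61, 67, 84, 96, 100, 100, 99, 94, 85, 72, 61, 61, 61, 61, 62, 61, 61, 62, 61, 62, 61, 62]
186 [159, 227, 227, 227, 227, 227, 227, 198, 106, 96, 99, 100, 98, 95, 86, 90, 102, 103, 103, 103, 104, 103, 103, 103, 1
[... 1918 characters left out ...]
 148, 147, 147, 148, 147, 148, 148, 148, 147, 146, 148, 147, 147, 147, 146, 148, 148, 147, 148, 147]
201 [251, 251, 251, 251, 251, 251, 251, 236, 147, 147, 148, 146, 148, 147, 148, 147, 147, 148, 148, 147, 148, 147, 147, 147, 148, 146, 148, 147]
202 [241, 241, 241, 241, 241, 241, 223, 151, 148, 150, 148, 149, 149, 149, 149, 147, 147, 146, 147, 147, 148, 147, 147, 148, 148, 147, 148, 148]
203 [157, 156, 155, 156, 155, 156, 155, 153, 152, 153, 153, 154, 153, 153, 153, 153, 153, 153, 153, 153, 153, 153, 153, 154, 155, 154, 155, 154]
foot z 0.06590839890201824 pred tube foot: front [216.6 194.5] L/R [212.1 192.6] [219.9 191.4]
hole [[217.3, 197.8], [215.8, 190.4], [210.9, 194.9], [222.1, 193.3]]
```

>>> move_arm(motion=[{"tx":0.0035,"ty":0.001,"tz":0,"twist":0},{"tx":0,"ty":0,"tz":0.004,"twist":0},{"tx":0,"ty":0,"tz":0.004,"twist":0},{"tx":0,"ty":0,"tz":0.004,"twist":0},{"tx":0,"ty":0,"tz":0,"twist":0}])

```text
clock: 48.8
position: [0.518, -0.1646, 0.153]
ee_rot: [-2.376, -2.054, 0.001]
force: [-0.6, -0.1, -1.0]
width: 0.236
gripper_force: 15.0
```

```bash
python3 -c "
from h import *
ft(2)"
```

```text
clock 48.9 pos [ 0.5182 -0.1648  0.1535] F [-0.25  0.65 -1.29] M [-0.06   0.051  0.024] w 0.238
```

Foot is at about 0.053 with no contact force, so it is inside the mouth. Continue.

>>> move_arm(motion=[{"tx":0,"ty":0,"tz":0.004,"twist":0},{"tx":0,"ty":0,"tz":0.005,"twist":0},{"tx":0,"ty":0,"tz":0.005,"twist":0},{"tx":0,"ty":0,"tz":0,"twist":0}])

```text
clock: 49.3
position: [0.5179, -0.1646, 0.1387]
ee_rot: [-2.376, -2.054, 0.001]
force: [0.5, -0.7, -1.2]
width: 0.23
gripper_force: 15.0
```

>>> move_arm(motion=[{"tx":0,"ty":0,"tz":0.005,"twist":0},{"tx":0,"ty":0,"tz":0.006,"twist":0},{"tx":0,"ty":0,"tz":0.004,"twist":0},{"tx":0,"ty":0,"tz":0,"twist":0}], squeeze=8)

```text
clock: 49.7
position: [0.5179, -0.1646, 0.1239]
ee_rot: [-2.376, -2.054, 0.001]
force: [-0.2, -0.4, 0.7]
width: 0.232
gripper_force: 8.0
```

>>> move_arm(motion=[{"tx":0,"ty":0,"tz":0.004,"twist":0},{"tx":0,"ty":0,"tz":0.004,"twist":0},{"tx":0,"ty":0,"tz":0,"twist":0}], squeeze=5)

```text
clock: 50.0
position: [0.5181, -0.1646, 0.1161]
ee_rot: [-2.376, -2.054, 0.001]
force: [0.2, -0.1, -1.2]
width: 0.239
gripper_force: 5.0
```

>>> move_arm(motion=[{"tx":0,"ty":0,"tz":0.003,"twist":0},{"tx":0,"ty":0,"tz":0,"twist":0}])

```text
clock: 50.2
position: [0.5183, -0.1647, 0.1133]
ee_rot: [-2.377, -2.054, 0.0]
force: [0.8, -0.2, -1.8]
width: 0.237
gripper_force: 5.0
```

>>> move_arm(motion=[{"tx":0,"ty":0,"tz":0.001,"twist":0},{"tx":0,"ty":0,"tz":0,"twist":0},{"tx":0,"ty":0,"tz":0,"twist":0},{"tx":0,"ty":0,"tz":0,"twist":0},{"tx":0,"ty":0,"tz":-0.02,"twist":0},{"tx":0,"ty":0,"tz":-0.04,"twist":0},{"tx":0,"ty":0,"tz":-0.04,"twist":0},{"tx":0,"ty":0,"tz":-0.04,"twist":0},{"tx":0,"ty":0,"tz":-0.04,"twist":0},{"tx":-0.02,"ty":0,"tz":-0.02,"twist":0},{"tx":-0.04,"ty":0,"tz":0,"twist":0},{"tx":-0.04,"ty":0,"tz":0,"twist":0}], gripper=0.1)

```text
clock: 51.4
position: [0.5044, -0.2642, 0.3137]
ee_rot: [2.373, 2.056, 0.003]
force: [0.6, 0.3, -0.2]
width: 0.449
gripper_force: 0.0
```

```bash
python3 -c "
from h import *
rel((.5,-.3),.3,-9)
shoot()
for n in ('thick_tube_mid','thin_tube_mid','thick_tube_foot','thin_tube_foot','block_mid'):both(n)
axis('scene','thin_tube');axis('scene','thick_tube')
for p in ((.536,-.0925),(.518,-.1655)):
  r=.015 if p[0]>.53 else .011
  print('seated cap top back/boundary front rows',proj('scene',(p[0]-r,p[1],.172)).round(1),proj('scene',(p[0]+r,p[1],.146)).round(1))"
```

```text
clock 51.4 pos [ 0.5044 -0.2642  0.3137] tool y deg -8.18 zdir [ 0.002 -0.    -1.   ] tx,ty,tz [-0.0361  0.0007  0.0137] twist(deg) 0.82 w 0.449 F [ 0.6  0.3 -0.2] gf 0.0
thick_tube_mid [([0.473, 0.478], 0.85), ([0.722, 0.496], 0.44)] [([0.54, 0.515], 0.72)]
    [ 0.5308 -0.0908  0.0935] gap 0.008
thin_tube_mid [([0.417, 0.487], 0.63), ([0.477, 0.543], 0.57)] [([0.592, 0.527], 0.62)]
    [ 0.5173 -0.1708  0.0847] gap 0.007
thick_tube_foot [([0.482, 0.534], 0.73)] []
thin_tube_foot [([0.523, 0.688], 0.45)] [([0.312, 0.536], 0.48)]
    [ 0.5574  0.1465 -0.1747] gap 0.3651
block_mid [([0.45, 0.527], 0.57)] [([0.562, 0.524], 0.84)]
    [ 0.529  -0.1283  0.0285] gap 0.0045
thin_tube scene 0.8 301 foot px [218.2 197.6] cap px [215.4 160.4] w 9.1
thick_tube scene 0.62 186 foot px [293.9 182.1] cap px [268.8 157.2] w 9.2
seated cap top back/boundary front rows [241.5 158.8] [243.9 173.3]
seated cap top back/boundary front rows [213.6 159.3] [215.4 172. ]
```

```bash
python3 -c "
from h import *
print(arm.sign_off())"
```

```text
the job is handed in; nothing more can be done
None
```

The job is handed in at about 51 s of the 72 s allowed: the block lies on its base with its holes up, and both tubes stand in their own holes. Final camera positions put each tube at seated height (within about 8 mm). The bystanders were not touched as far as I know, though I did not re-check their positions at the end.

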